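Clear the hold-down jig, seat the lath and lock it with both toggle clamps

TASK

The light wooden offcut in the jig is scrap: take it out and lay it flat on the bench beside the jig. Then lay the long lath on the jig's two rests, snug against both side stops and the end stop, let go of it, and push both clamp handles fully down over centre so that their pads hold the lath there. Leave the glue bottle, the tape roll and the sanding block where they are.

Things in the scene. Friction and masses are not known exactly. Their poses are not given: they have to be found in the camera images.
- jig: Hold-down jig bolted to the bench; plywood base plate 15 mm thick, x -150 to +35 mm, y -113 to +113 mm. Origin on the bench top (z = 0) below the seat centre, z up. Its -x, where the clamp handles point, faces roughly to the robot's left; its +y roughly away from the robot. The two clamps stand at x -138 to -58, y = -74 (near) and +74 mm (far), each 34 mm wide at the foot.
- seat (a point): Jig x = 0, y = 0, 27 mm above the bench, jig axes: where the centre of the lath's underside lies when seated, its length along y. Rests: two aluminium blocks centred at x = 2, y = -74 and +74 mm, 42 (x) x 28 (y) mm, tops 27 mm above the bench. Between them (y -60 to +60 mm) only the base plate, so fingers fit beside the lath there.
- side_stops (a point): Midway between the two dark steel side stops, at their face: jig x = -16, y = 0, z = 33 mm (their top). They stand at y = -74 and +74 mm, each 28 mm long; the lath's long edge lies against their faces, on their +x side.
- end_stop (a point): Dark steel end stop, at the middle of its face: jig x = 2, y = 95.5, z = 33 mm (its top); it is 28 mm wide in x. The lath's +y end lies against it.
- near_pivot (a point): Handle pivot of the clamp nearer to the robot: jig x = -122, y = -74, z = 57 mm. Same axes as the jig.
- far_pivot (a point): Handle pivot of the clamp farther from the robot: jig x = -122, y = +74, z = 57 mm. Same axes as the jig.
- near_grip (a point): Point on the axis of the near clamp's orange round handle grip, 100 mm from the pivot. The grip is 17 mm thick (radius 8.5) and reaches from 40 to 125 mm from the pivot. x axis: along the handle toward the pivot; z: square to the handle, on its upper side.
- far_grip (a point): The same point on the far clamp's orange handle.
- near_handle (a joint): Near clamp's handle angle, rad. 0 = open: grip standing 1.2 rad above level, leaning to the jig's -x. Grows as it is pushed down (elevation = 1.2 - value); dead centre at 1.0, stop at 1.1 (grip 0.1 rad above level). Needs 1 to 5 N at the grip, most just before dead centre; stays raised by friction; beyond dead centre, with the lath in, the pad's spring keeps it at the stop.
- far_handle (a joint): Far clamp's handle angle; the same.
- near_pad: Black rubber pad, 16 mm wide, on the near clamp's arm; origin 16.5 mm above its face. The arm (85 mm long, pivot at jig x = -75, z = 43 mm) moves with the handle: steeply raised (about 1.2 rad above level) when open, level over the lath with the pad at jig x = 0 when locked. The pad is sprung and presses with about 7 N when locked.
- far_pad: The same pad on the far clamp.
- lath: Planed tan wooden lath, 32 (its x) x 190 (its y) x 10 mm, 0.05 kg, alike either way round, lying on the bench left of the jig. Origin at the centre of its underside.
- scrap: Light wooden offcut, 30 (its x) x 80 (its y) x 18 mm, lying on the jig's base plate (underside 15 mm above the bench) between the rests, in the way of the lath. Origin at the centre of its underside.
- glue_bottle: White glue bottle with a red tip standing on the bench, farther right than the tape roll, 38 x 56 x 146 mm. Leave it. Origin at the centre of its underside.
- tape_roll: Masking tape roll lying flat on the bench beyond the right of the jig, 83 mm across, 20 mm high. Leave it. Origin at the centre of its underside.
- sanding_block: Cork sanding block with a red underside, 42 x 75 x 27 mm, on the bench left of and beyond the far clamp's handle. Leave it. Origin at the centre of its underside.
Things that resemble listed ones, but are neither listed nor needed, are in the scene too. Leave any black look-alike of the scrap alone.

How it is judged:
On the way, in this order (a step that is already met when the one before it is completed fails the run):
1. the scrap offcut lies flat on the bench, released, off the jig (height (world z) of scrap below 0.005 m and angle between scrap's own z axis and vertical below 0.08 rad and contact force between scrap and the fingers below 0.3 N), for 0.2 s.
2. the lath lies on both rests within 3.5 mm of the stops, released, with both clamps still open (x of lath in the frame of jig between -0.003 and 0.0035 m and y of lath in the frame of jig between -0.0035 and 0.003 m and angle between the y axis of lath and the y axis of jig, either way round below 0.03 rad and height (world z) of lath between 0.024 and 0.029 m and contact force between lath and the fingers below 0.3 N and value of joint each of near_handle, far_handle below 0.5 rad), for 0.2 s.
At the end, for the whole second after the job is handed in: Both handles past dead centre (over 1.05 rad), both pads press on the lath (over 3 N), the lath lies still on both rests with edge and end within 4 mm of the side and end stops and parallel within 0.03 rad, and the scrap lies flat and still on the bench, off the jig (value of joint each of near_handle, far_handle above 1.05 rad and contact force between each of near_pad, far_pad and lath above 3 N and x of lath in the frame of jig between -0.003 and 0.004 m and y of lath in the frame of jig between -0.004 and 0.003 m and angle between the y axis of lath and the y axis of jig, either way round below 0.03 rad and height (world z) of lath between 0.024 and 0.029 m and linear speed of each of lath, scrap below 0.01 m/s and height (world z) of scrap below 0.005 m and angle between scrap's own z axis and vertical below 0.08 rad); the robot touches nothing.
It fails at once if the glue bottle is moved more than 20 mm or tipped (distance of glue_bottle from where it was at the start of the episode above 0.02 m or angle between glue_bottle's own z axis and vertical above 0.3 rad).
It fails at once if the tape roll is moved more than 20 mm (distance of tape_roll from where it was at the start of the episode above 0.02 m).
It fails at once if the sanding block is moved more than 20 mm (distance of sanding_block from where it was at the start of the episode above 0.02 m).
It also fails if it takes over 72 s, if anything falls off the work surface, if the arm or the gripper's body presses on something with over 40 N, if the wrist force passes 120 N, or if a joint passes its speed limit or range.

ROBOT

A 6-joint arm with a two-finger parallel gripper is mounted at the origin on a cart in front of the work surface, level with it; the furniture and walls round the work are solid. World frame = base frame: x ahead of the robot, y to its left, z up, the work surface at z = 0. Lengths are in m, angles in rad, forces in N, time in s.
With the tool pointing down it reaches from about 0.425 to 0.95 m from the base axis. Payload 3.5 kg.
Tool frame: the origin (TCP) lies midway between the tips of the shut fingers; the grasp point (between the pads) lies 19 mm behind it; x points along the fingers, y is the direction in which the jaws open and shut, and the axes are right-handed (so a half turn about x gives the same grasp; the last joint's range is limited). The gripper opens to 85 mm and grips with 20 to 120 N. Pads are 22 mm wide; open, the fingers measure 114 mm over their backs; the gripper's body (76 mm by 85 mm) begins 54 mm behind the grasp point. The pads swing forward as they close: fully open they stand 13 mm farther back than shut.
Start: joints at [1.179, 0.286, 1.577, -0, 1.279, -0.15], TCP at [0.162, 0.655, 0.208] pointing down, gripper open.
Joint ranges: [-2.77, 2.77], [-0.9, 2.22], [0.21, 2.48], [-1.53, 4.67], [0.24, 2.81], [-2.84, 2.84]. Speed limits (rad/s): [2.79, 2.79, 3.14, 3.14, 3.14, 3.14].

INTERFACE

Orientations are given as a unit quaternion [x, y, z, w].
In Python, from plant import sensors, optics, ctrl gives the robot as it stands.
- The arm moves only by the tool arm_command, never from a script. Its argument "increments" is a list that holds one entry, the list of rows, each a list of 4 numbers: the shift along the tool's x, y, z in cm, then the turn about the tool's x in rad. A call has 1 to 20 rows; each row shifts and turns the commanded pose from where the row before left it, along the tool's axes as they then stand; what a row does not reach is not made up. A row lasts 1/8 s, in which the tool goes at most 62.5 mm and 10.7 degrees, less where a joint would pass 70% of its speed; a pose out of reach is approached as far as the arm can. A call with a gripper value outside its range is refused whole. "grip" is the finger opening in cm, from 0 to 8.54, set as the call begins (left out, the last holds). The fingers move at their own pace and stop on an object; "grip_force" is the grip in N (left out, the last holds). Time passes only in rows, so rows that do not move let the fingers close. It gives the time, the measured TCP pose, the force and the opening at its end, in the units of the state.
- sensors.get_state(): the state, without advancing time (a new reading comes with each control period).
- optics.read_camera(name): name is "scene" or "top"; returns the picture (400x640x3 uint8, blue, green, red); there is no depth.
- optics.camera_model(name): a dict with "camera_matrix" (3x3 intrinsics, pixels), "dist" ([k1, k2, p1, p2, k3] as OpenCV has them; the pictures are not rectified), "world_from_camera" (4x4, takes a point from camera to world coordinates). Camera axes: x right, y up, looking along -z (the intrinsics and any distortion apply to the point x, -y, -z); pixel columns grow to the right and rows downward; lengths in m; the calibration is good to about 2 mm. A picture is of the moment at which its call begins. camera_model takes no time and is no camera call.
- ctrl.sign_off(): hands the job in, once; it reports no verdict.
Trained networks look in the newest picture that a camera, given by its name, has taken for a name from the list of things; names that differ only in an ending like _2 or _b are one class to them, and where a whole thing is asked for, a point or a joint stands for the part that bears it (a point fixed in the world has none). Each returns a list of dicts, best first, with "conf" (0 to 1); they miss things now and then, are a little off and sometimes report something else, mostly with a low value. They report only what shows in the picture. A call takes as long as a camera call. They do not tell look-alikes from the thing itself.
- optics.boxes_of(camera, query): "at" ([row, column] in pixels, amid what is visible of it).
- optics.place_of(camera, query): "at" ([row, column] in pixels: a listed point, or the origin of a listed thing).
The state is a dict: "time": time; "qpos": joint angles; "dq": joint speeds; "joint_efforts": joint torques, N m; "eef_pos": TCP position; "tcp_rot": TCP orientation; "contact_force": force on the tool from outside, world axes, zero at the start; "wrist_torque": the same for the moment, N m; "opening": opening from 0.0 (shut) to 1.0 (fully open).
Only numpy, scipy, OpenCV 4.12 (cv2) and the standard library are available. Lean on these libraries where they do the work, as an engineer would, in place of code of your own. Each camera call takes 0.05 s, during which the arm holds its last target.

## Working session

There is one attempt and no reset: what is moved stays moved. The work goes in short steps, Python scripts to look and compute and a tool call to move; the robot and the scene stay as the last step left them, time stands still between calls to the robot, and variables do not carry over. Pictures are saved under pics/ and viewed, and the job is handed in when it is done.

Besides the shell and the picture viewer there is one more tool, called by a JSON object that holds its "name" and its "arguments", one argument or row to a line. arm_command: Moves the arm, as the interface text tells. Its arguments: {"type":"object","properties":{"increments":{"type":"array","items":{"type":"array","items":{"type":"array","items":{"type":"number"}}}},"grip":{"type":"number"},"grip_force":{"type":"number"}},"required":["increments"]}

```bash
mkdir -p pics; ls; python3 - <<'E'
from plant import sensors, optics, ctrl
import cv2
for c in ["scene","top"]:
    cv2.imwrite(f"pics/{c}0.png",optics.read_camera(c))
    m=optics.camera_model(c); print(c,m)
s=sensors.get_state(); print(s)
for c in ["scene","top"]:
    for q in ["jig","seat","side_stops","end_stop","near_pivot","far_pivot","near_grip","far_grip","lath","scrap","glue_bottle","tape_roll","sanding_block"]:
        r=optics.place_of(c,q); print(c,q,[(x['at'],round(x['conf'],2)) for x in r[:3]])
print(sensors.get_state()['time'])
E
```

```text
pics
scene {'camera_matrix': array([[435.1541117 ,   0.        , 319.56624587],
       [  0.        , 435.1541117 , 210.19917505],
       [  0.        ,   0.        ,   1.        ]]), 'dist': array([0.0028409, 0.       , 0.       , 0.       , 0.       ]), 'world_from_camera': array([[-0.83441912, -0.38186141,  0.39739979,  1.02503674],
       [ 0.55106279, -0.58936803,  0.59074117,  0.84887564],
       [ 0.00863348,  0.71191796,  0.70220957,  1.06067332],
       [ 0.        ,  0.        ,  0.        ,  1.        ]])}
top {'camera_matrix': array([[459.69488755,   0.        , 318.16015878],
       [  0.        , 459.69488755, 204.98623411],
       [  0.        ,   0.        ,   1.        ]]), 'dist': array([-0.07958438,  0.        ,  0.        ,  0.        ,  0.        ]), 'world_from_camera': array([[-0.00435211,  0.98918931, -0.14657959,  0.31960504],
       [-0.99982217, -0.006994  , -0.01751307,  0.0130135 ],
       [-0.01834892,  0.14647731,  0.98904384,  1.2493543 ],
       [ 0.        ,  0.        ,  0.        ,  1.        ]])}
{'time': 0.1, 'qpos': array([ 1.17899322e+00,  2.87
[... 1115 characters left out ...]
188.4, 236.1], 0.96)]
scene tape_roll []
scene sanding_block [([324.5, 332.2], 0.98)]
top jig [([211.6, 327.4], 0.56)]
top seat [([211.5, 321.6], 0.78), ([177.7, 255.5], 0.51)]
top side_stops [([211.1, 318.0], 0.68)]
top end_stop [([175.2, 324.0], 0.82)]
top near_pivot [([238.7, 278.6], 0.87)]
top far_pivot [([187.6, 274.8], 0.8), ([167.7, 397.8], 0.47)]
top near_grip [([237.3, 260.5], 0.58)]
top far_grip [([238.0, 276.5], 0.61), ([175.9, 254.9], 0.53)]
top lath [([230.8, 209.3], 0.58)]
top scrap [([217.0, 321.2], 0.9), ([275.7, 240.7], 0.87)]
top glue_bottle [([158.5, 442.7], 0.61)]
top tape_roll [([165.5, 397.2], 0.87)]
top sanding_block [([157.0, 210.6], 0.89), ([160.0, 443.3], 0.44)]
1.4
```

View pics/scene0.png

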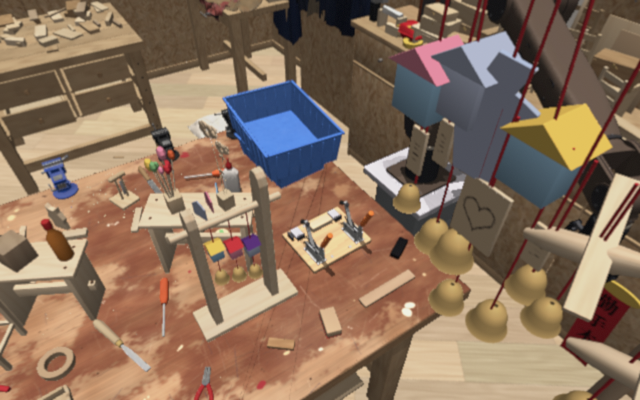

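View pics/top0.png

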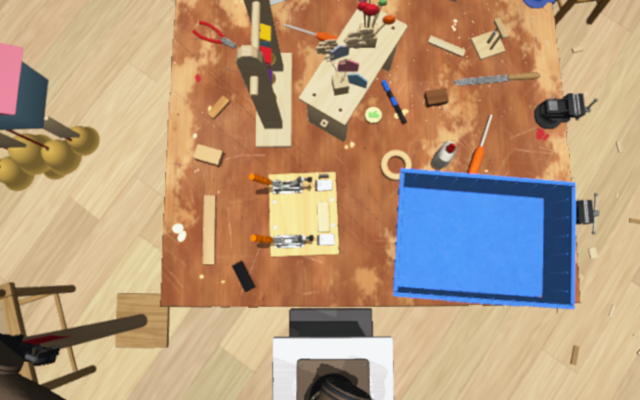

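```bash
python3 - <<'E'
import cv2
a=cv2.imread("pics/top0.png")[130:310,170:430];cv2.imwrite("pics/topc.png",cv2.resize(a,None,fx=3,fy=3,interpolation=cv2.INTER_CUBIC))
a=cv2.imread("pics/scene0.png")[150:350,250:450];cv2.imwrite("pics/scenec.png",cv2.resize(a,None,fx=3,fy=3,interpolation=cv2.INTER_CUBIC))
E
```

```text
(no output)
```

View pics/topc.png

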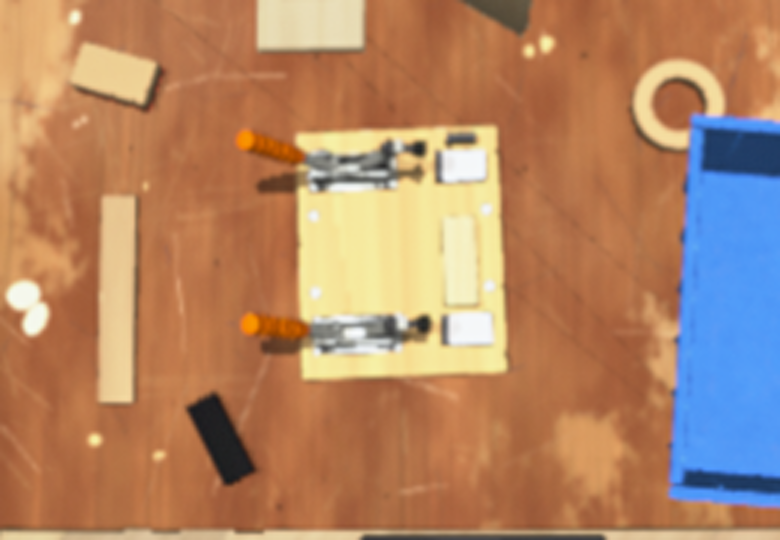

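View pics/scenec.png

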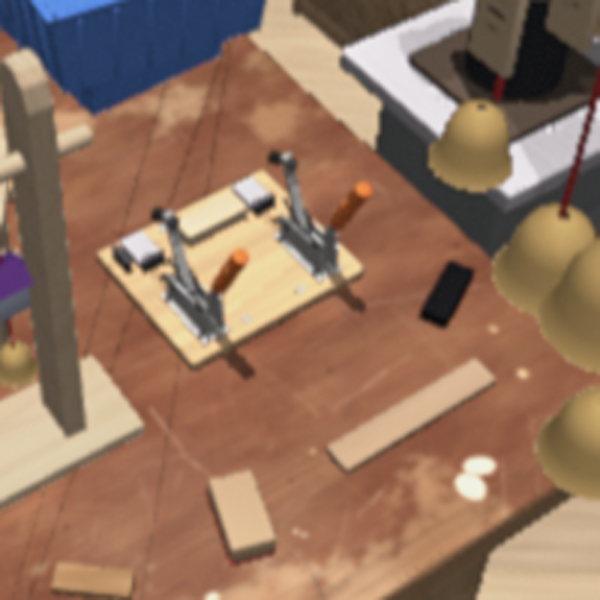

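The top view shows the jig with its plate corners at about (row 172, col 270), (172, 335), (254, 339) and (256, 271). The scrap lies between the rests at about (217, 323), and the lath is left of the jig at about (230, 209). The black look-alike is at (276, 243), the sanding block at (155, 208), the tape at (165, 396) and the bottle at (155, 445). The bin is to the right. Next I'll fit the poses.

```bash
cat > h.py <<'E'
import numpy as np, cv2
from plant import sensors, optics, ctrl
from scipy.optimize import least_squares
from scipy.ndimage import map_coordinates
def model(c):
    m=optics.camera_model(c); W=np.array(m['world_from_camera']); F=np.diag([1,-1,-1,1.])
    C=np.linalg.inv(W@F); return np.array(m['camera_matrix']),np.array(m['dist']),C
def proj(c,P):
    K,d,C=model(c); r,_=cv2.Rodrigues(C[:3,:3])
    return cv2.projectPoints(np.asarray(P,float).reshape(-1,3),r,C[:3,3],K,d)[0].reshape(-1,2)
def ray(c,uv,z):
    K,d,C=model(c); n=cv2.undistortPoints(np.array(uv,float).reshape(-1,1,2),K,d).reshape(-1,2)
    D=np.c_[n,np.ones(len(n))]@C[:3,:3]; o=-C[:3,:3].T@C[:3,3]
    return o+D*((z-o[2])/D[:,2])[:,None]
def pts(p,L): # local->world, p=(x,y,yaw)
    L=np.asarray(L,float).reshape(-1,3); c,s=np.cos(p[2]),np.sin(p[2])
    return np.c_[p[0]+c*L[:,0]-s*L[:,1],p[1]+s*L[:,0]+c*L[:,1],L[:,2]]
def refine(imgs,p,poly,edges=None,R=4,iters=6,n=25):
    """poly: local 3D polygon; refine (x,y,yaw) on gradient edges"""
    poly=np.asarray(poly,float); N=len(poly); edges=edges or {}
    for it in range(iters):
        A=[];M=[]
        for c,img in imgs.items():
            g=cv2.GaussianBlur(img.astype(np.float32),(0,0),0.8)
            for e in edges.get(c,range(N)):
                a,b=poly[e],poly[(e+1)%N]; t=np.linspace(.08,.92,n)[:,None]; L=a+(b-a)*t
                uv=proj(c,pts(p,L)); d=uv[-1]-uv[0]; d/=np.linalg.norm(d); nn=np.array([-d[1],d[0]])
                rr=R if it<3 else 2.5
                s=np.arange(-rr,rr+.01,.25)
                S=uv[:,None]+s[None,:,None]*nn
                pr=np.stack([map_coordinates(g[...,k],[S[...,1],S[...,0]],order=1) for k in range(3)],-1)
                # average profile of edge (robust), individual too
                gr=np.abs(np.gradient(pr,axis=1)).sum(-1)
                for i in range(n):
                    w=gr[i]**3; 
                    if gr[i].max()<4: continue
                    k=np.argmax(gr[i]); lo,hi=max(0,k-3),k+4
                    off=(gr[i][lo:hi]*s[lo:hi]).sum()/gr[i][lo:hi].sum()
                    A.append((c,L[i],uv[i]+off*nn,nn))
        cs=[a[0] for a in A]
        def f(q):
            out=np.zeros(len(A))
            for c in imgs:
                ix=[i for i in range(len(A)) if cs[i]==c]
                if not ix: continue
                u=proj(c,pts(q,[A[i][1] for i in ix]))
                out[ix]=((u-np.array([A[i][2] for i in ix]))*np.array([A[i][3] for i in ix])).sum(1)
            return out
        r=least_squares(f,p,loss='soft_l1',f_scale=.3,x_scale=[.01,.01,.1]); p=r.x
    return p,np.sqrt(np.median(f(p)**2))
def rect(x0,x1,y0,y1,z): return [[x0,y0,z],[x1,y0,z],[x1,y1,z],[x0,y1,z]]
E
cat > fit.py <<'E'
from h import *
im={c:cv2.imread(f"pics/{c}0.png") for c in["scene","top"]}
def tc(u,v): return (u/3+170-.33, v/3+130-.33)
C=ray("top",[tc(303,380),tc(507,371),tc(496,126),tc(297,132)],.015); print(C.round(4))
print('sizes',np.linalg.norm(np.diff(np.r_[C,C[:1]],axis=0),axis=1).round(4))
v=C[3]-C[0]; yaw=np.arctan2(-v[0],v[1]); 
c0=C.mean(0); p=[0,0,yaw]; o=c0-pts(p,[[-.0575,0,.015]])[0]; p=[o[0],o[1],yaw]
P=rect(-.15,.035,-.113,.113,.015)
for cs in (["top"],["scene"],["top","scene"]):
    print('jig',cs,refine({c:im[c] for c in cs},p,P,{"scene":[0,2,3]}))
jig,_=refine({'top':im['top']},p,P)
Cl=ray("top",[tc(98,402),tc(134,403),tc(137,196),tc(102,196)],.010); v=Cl[3]-Cl[0]
pl=[*Cl.mean(0)[:2],np.arctan2(-v[0],v[1])]
print('lath sizes',np.linalg.norm(np.diff(np.r_[Cl,Cl[:1]],axis=0),axis=1).round(4))
for cs in (["top"],["scene"],["top","scene"]): print('lath',cs,refine({c:im[c] for c in cs},pl,rect(-.016,.016,-.095,.095,.01)))
Cs=ray("top",[tc(444,304),tc(476,305),tc(474,216),tc(444,215)],.033); v=Cs[3]-Cs[0]
ps=[*Cs.mean(0)[:2],np.arctan2(-v[0],v[1])]
print('scrap sizes',np.linalg.norm(np.diff(np.r_[Cs,Cs[:1]],axis=0),axis=1).round(4))
for cs in (["top"],["scene"],["top","scene"]): print('scrap',cs,refine({c:im[c] for c in cs},ps,rect(-.015,.015,-.04,.04,.033)))
for c in im:
  for n,l in dict(seat=[0,0,.027],side=[-.016,0,.033],end=[.002,.0955,.033],np_=[-.122,-.074,.057],fp=[-.122,.074,.057],ng=[-.122-.1*np.cos(1.2),-.074,.057+.1*np.sin(1.2)],fg=[-.122-.1*np.cos(1.2),.074,.057+.1*np.sin(1.2)]).items():
    print(c,n,pts(jig,l)[0].round(4),proj(c,pts(jig,l))[0][::-1].round(1))
for n,(r,c_) in dict(tape=(165.5,397),bott=(158.5,442.7),sand=(157,210.6),binc=(170,401),black=(276,241)).items(): print(n,ray('top',[(c_,r)],.01).round(3))
E
python3 fit.py
```

```text
[[ 0.3643  0.1628  0.015 ]
 [ 0.3715 -0.0194  0.015 ]
 [ 0.5946 -0.0118  0.015 ]
 [ 0.5906  0.1707  0.015 ]]
sizes [0.1823 0.2233 0.1825 0.2265]
jig ['top'] (array([ 0.48271877,  0.01872191, -1.53559588]), np.float64(0.2502150326435004))
jig ['scene'] (array([ 0.48310683,  0.02366023, -1.53790978]), np.float64(0.18835438267862326))
jig ['top', 'scene'] (array([ 0.48288802,  0.01929057, -1.5369646 ]), np.float64(0.2581645668906812))
lath sizes [0.0329 0.189  0.0326 0.1884]
lath ['top'] (array([ 0.43982376,  0.33509777, -1.56211173]), np.float64(0.2162554838313472))
lath ['scene'] (array([ 0.43949592,  0.33865548, -1.55760949]), np.float64(0.022332797097943703))
lath ['top', 'scene'] (array([ 0.43977246,  0.33658414, -1.56243958]), np.float64(0.2737183345706742))
scrap sizes [0.0283 0.0797 0.0268 0.0797]
scrap ['top'] (array([ 0.46531733,  0.0211591 , -1.4922929 ]), np.float64(0.7543126437488139))
scrap ['scene'] (array([ 0.4652225 ,  0.02220109, -1.60045286]), np.float64(0.8947285300681384))
scrap ['top', 'scene'] (array([ 0.46560321,  0.02120201, -1.49794717]), np.float64(0.8334910830114809))
scene seat [0.4827 0.0187 0.027 ] [222.2 315.4]
scene side [0.4822 0.0347 0.033 ] [223.8 318.2]
scene end [0.5782 0.0201 0.033 ] [232.9 290.5]
scene np_ [0.4045 0.138  0.057 ] [228.8 356.8]
scene fp [0.5524 0.1433 0.057 ] [249.5 318.5]
scene ng [0.4032 0.1743 0.1502] [214.6 366.7]
scene fg [0.5511 0.1795 0.1502] [236.1 326.2]
top seat [0.4827 0.0187 0.027 ] [211.6 324.1]
top side [0.4822 0.0347 0.033 ] [211.6 318.1]
top end [0.5782 0.0201 0.033 ] [176.2 323.4]
top np_ [0.4045 0.138  0.057 ] [240.2 278.4]
top fp [0.5524 0.1433 0.057 ] [184.3 276.8]
top ng [0.4032 0.1743 0.1502] [238.1 259.3]
top fg [0.5511 0.1795 0.1502] [177.7 258. ]
tape [[ 0.612 -0.183  0.01 ]]
bott [[ 0.631 -0.311  0.01 ]]
sand [[0.641 0.335 0.01 ]]
binc [[ 0.599 -0.194  0.01 ]]
black [[0.312 0.243 0.01 ]]
```

```bash
cat >> h.py <<'E'
from scipy.spatial.transform import Rotation as Ro
def tool():
    s=sensors.get_state(); R=Ro.from_quat(s['tcp_rot']).as_matrix(); return s,R
def delta(target,yaw=None):
    """tool-frame cm shift from the measured pose, and turn needed so that tool y lies along world direction yaw (mod pi)"""
    s,R=tool(); d=R.T@(np.asarray(target)-s['eef_pos'])*100
    t=None
    if yaw is not None:
        v=R.T@np.array([np.cos(yaw),np.sin(yaw),0]); t=np.arctan2(v[2],v[1]); t=(t+np.pi/2)%np.pi-np.pi/2
    return d.round(2),t
E
python3 - <<'E'
from h import *
s,R=tool(); print(R.round(3))
print(s['eef_pos'],s['qpos'].round(3))
print(delta([.478,.0215,.25],-1.536))
E
```

```text
[[ 0.     0.239  0.971]
 [ 0.     0.971 -0.239]
 [-1.     0.     0.   ]]
[0.16158337 0.65537336 0.20814898] [ 1.179  0.286  1.577 -0.     1.279 -0.15 ]
(array([ -4.19, -53.97,  45.9 ]), np.float64(-0.27655984688318824))
```

{"name": "arm_command", "arguments": {
  "increments": [
    [[-0.6, -2.66, 4.47, 0], [-0.6, -2.66, 4.47, 0], [-0.6, -2.66, 4.47, 0], [-0.6, -2.66, 4.47, 0], [-0.6, -2.66, 4.47, 0], [-0.6, -2.66, 4.47, 0], [-0.6, -2.66, 4.47, 0], [0, -5.06, 2.09, 0], [0, -5.06, 2.09, 0], [0, -5.06, 2.09, 0], [0, -5.06, 2.09, 0], [0, -5.06, 2.09, 0], [0, -5.06, 2.09, 0], [0, -5.06, 2.09, 0], [0, 0, 0, -0.138], [0, 0, 0, -0.139], [0, 0, 0, 0]]
  ],
  "grip": 6.0
}}

```text
time: 3.52
eef_pos: [0.478, 0.0205, 0.2502]
tcp_rot: [-0.012, 0.707, 0.012, 0.707]
contact_force: [0.0, 0.7, -0.5]
opening: 0.701
```

```bash
python3 - <<'E'
from h import *
for c in ["scene","top"]:
    a=optics.read_camera(c); cv2.imwrite(f"pics/{c}1.png",a)
    y,x=(130,250) if c=="top" else (130,230)
    cv2.imwrite(f"pics/{c}1c.png",cv2.resize(a[y:y+150,x:x+200],None,fx=4,fy=4,interpolation=cv2.INTER_CUBIC))
s,R=tool();print(s['eef_pos'],s['opening'],s['time'],s['qpos'].round(2))
print(delta([.478,.0215,.25],-1.536), [proj(c,s['eef_pos']).round(1) for c in("scene","top")])
E
```

```text
[0.47802653 0.02080941 0.25022712] 0.7018945470912066 3.625 [-0.17 -0.19  2.    0.    1.34 -1.77]
(array([ 0.02,  0.07, -0.  ]), np.float64(-0.0016134275270065501)) [array([[317.2, 169.3]]), array([[322.6, 200.3]])]
```

View pics/scene1c.png

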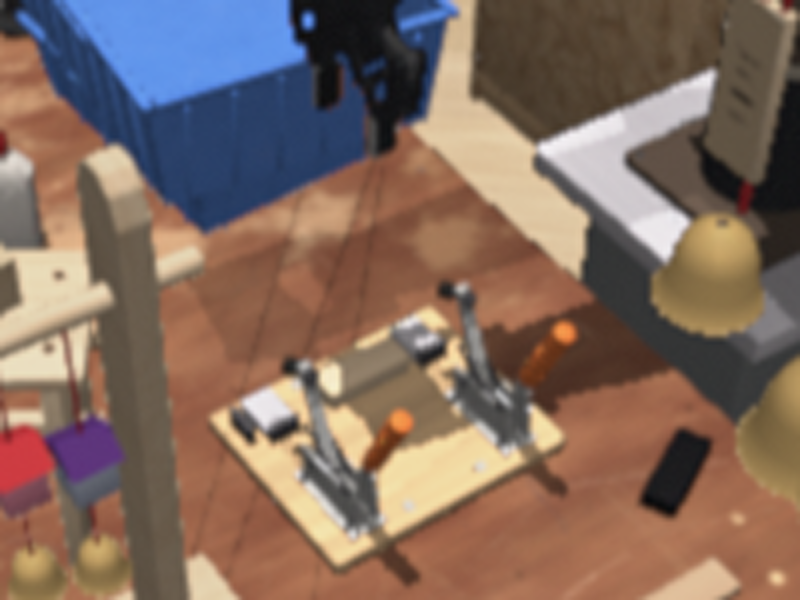

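View pics/top1c.png

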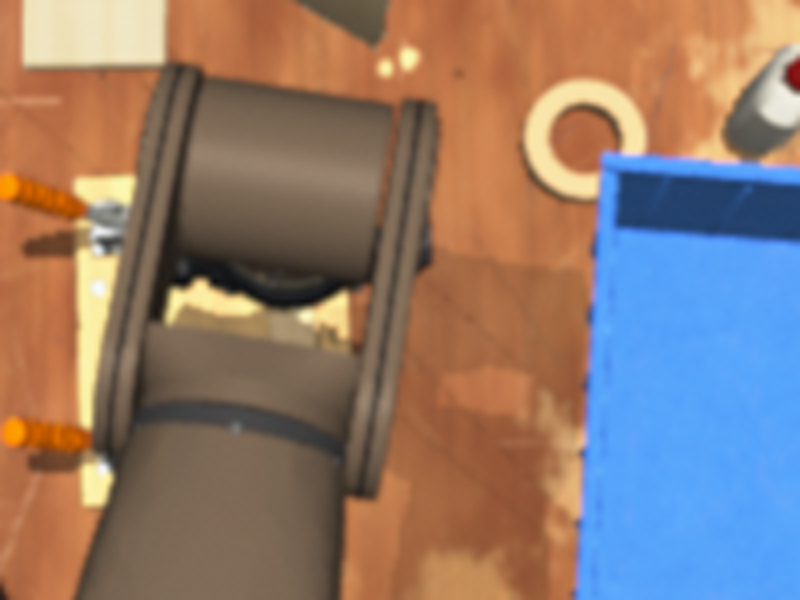

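The scene view shows the open gripper at about (row 162, col 318), above the scrap at (222, 322), and matches the TCP projection. I'm descending now.

{"name": "arm_command", "arguments": {
  "increments": [
    [[5, 0.07, 0, 0], [5, 0, 0, 0], [5, 0, 0, 0], [4, 0, 0, 0], [2, 0, 0, 0], [1, 0, 0, 0], [1, 0, 0, 0], [0, 0, 0, 0]]
  ]
}}

```text
time: 4.62
eef_pos: [0.4781, 0.0215, 0.0201]
tcp_rot: [-0.012, 0.707, 0.012, 0.707]
contact_force: [0.4, -1.0, 0.3]
opening: 0.704
```

{"name": "arm_command", "arguments": {
  "increments": [
    [[0, 0, 0, 0], [0, 0, 0, 0], [0, 0, 0, 0], [0, 0, 0, 0]]
  ],
  "grip": 1.5,
  "grip_force": 40
}}

```text
time: 5.12
eef_pos: [0.4782, 0.0214, 0.0204]
tcp_rot: [-0.012, 0.707, 0.012, 0.707]
contact_force: [-0.3, 0.5, -0.3]
opening: 0.175
```

```bash
python3 - <<'E'
from h import *
for c in ["scene","top"]:
    a=optics.read_camera(c); cv2.imwrite(f"pics/{c}2.png",a)
    y,x=(130,250) if c=="top" else (150,230)
    cv2.imwrite(f"pics/{c}2c.png",cv2.resize(a[y:y+150,x:x+200],None,fx=4,fy=4,interpolation=cv2.INTER_CUBIC))
s,R=tool();print(s['eef_pos'],s['opening'],s['time'],s['contact_force'])
E
```

```text
[0.47805617 0.02140995 0.02021847] 0.17493495064034315 5.225 [-0.54971218 -0.58517589 -0.29497791]
```

View pics/scene2c.png

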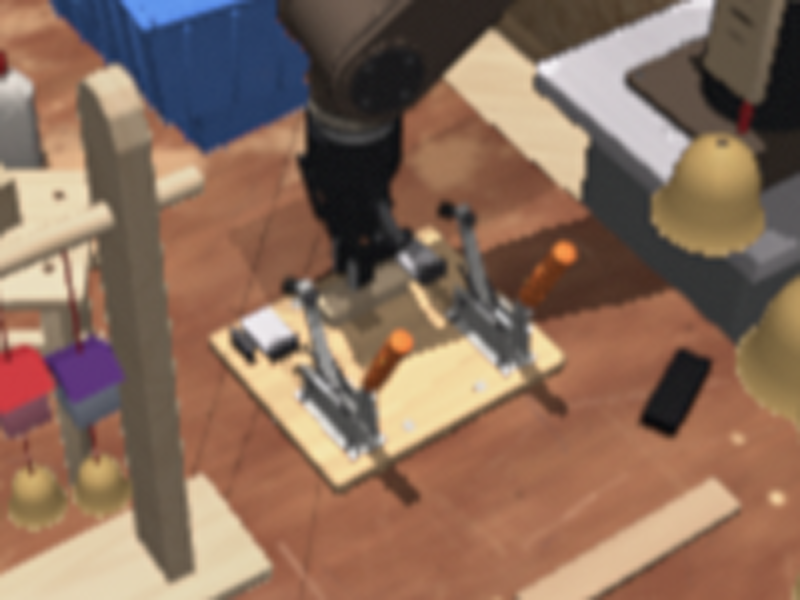

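View pics/top2c.png

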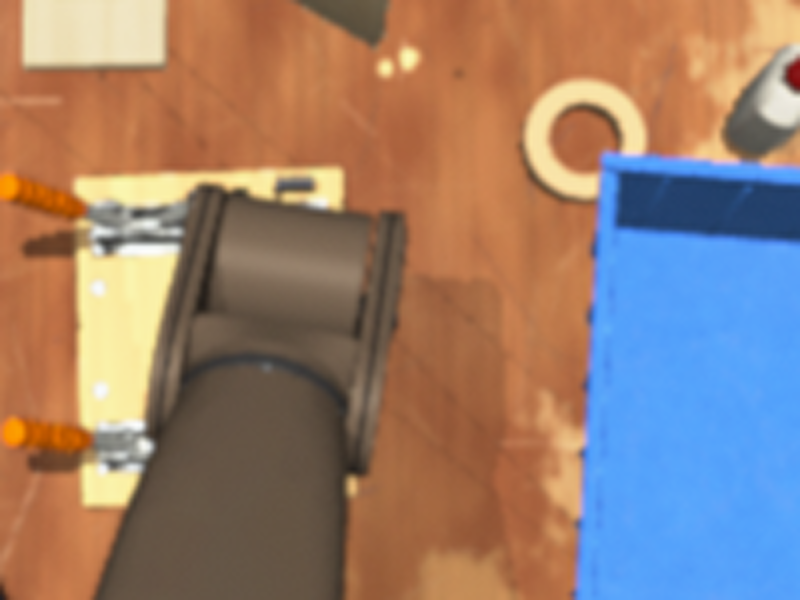

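```bash
python3 - <<'E'
from h import *
s,R=tool()
a=cv2.imread("pics/scene2.png")
p0=proj("scene",s['eef_pos'])[0];print(p0)
sc=pts([.4653,.0212,-1.536],rect(-.015,.015,-.04,.04,.033)+rect(-.015,.015,-.04,.04,.015)); q=proj("scene",sc)
k=8;y,x=190,290
b=cv2.resize(a[y:y+60,x:x+80],None,fx=k,fy=k,interpolation=cv2.INTER_CUBIC)
T=lambda u:tuple(int(v) for v in ((np.array(u)-[x,y]+.5)*k))
cv2.circle(b,T(p0),4,(0,0,255),-1)
cv2.polylines(b,[np.array([T(u) for u in q[:4]])],True,(0,255,0))
cv2.imwrite("pics/s2z.png",b)
a0=cv2.imread("pics/scene0.png");b=cv2.resize(a0[y:y+60,x:x+80],None,fx=k,fy=k,interpolation=cv2.INTER_CUBIC)
cv2.polylines(b,[np.array([T(u) for u in q[:4]])],True,(0,255,0));cv2.polylines(b,[np.array([T(u) for u in q[4:]])],True,(255,255,0))
cv2.imwrite("pics/s0z.png",b)
E
```

```text
[316.97457439 223.57539573]
```

View pics/s2z.png

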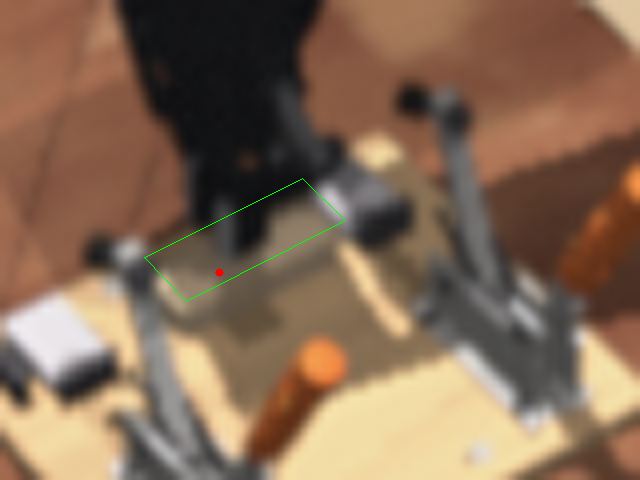

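View pics/s0z.png

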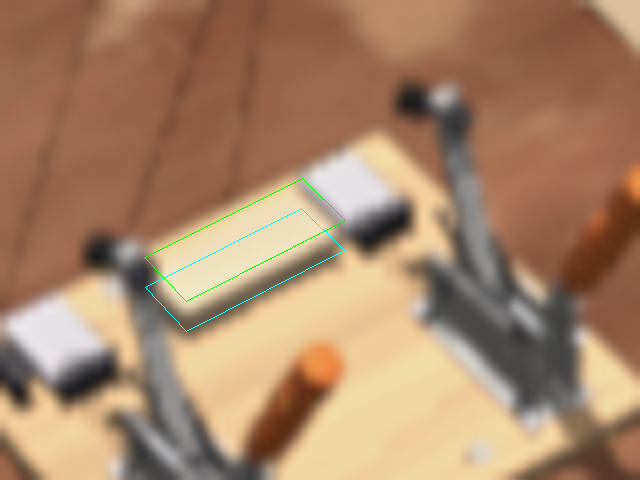

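The close-up shows the finger tips, at about (row 221, col 320), closed above the scrap's top face. The real tips therefore sit higher than the TCP reading suggests. I'll reopen and go lower while watching the force.

{"name": "arm_command", "arguments": {
  "increments": [
    [[0, 0, 0, 0], [0, 0, 0, 0], [0, 0, 0, 0], [0.2, 0, 0, 0], [0.2, 0, 0, 0], [0.2, 0, 0, 0], [0, 0, 0, 0]]
  ],
  "grip": 5.5
}}

```text
time: 6.1
eef_pos: [0.4778, 0.0215, 0.0138]
tcp_rot: [-0.012, 0.707, 0.012, 0.707]
contact_force: [0.3, 0.5, 1.3]
opening: 0.645
```

```bash
python3 - <<'E'
from h import *
a=optics.read_camera("scene"); cv2.imwrite(f"pics/scene3.png",a)
k=8;y,x=170,290
b=cv2.resize(a[y:y+75,x:x+80],None,fx=k,fy=k,interpolation=cv2.INTER_CUBIC)
T=lambda u:tuple(int(v) for v in ((np.array(u)-[x,y]+.5)*k))
s,R=tool(); print(s['eef_pos'],s['contact_force'],s['opening'])
for d in (-.0275,0,.0275): cv2.circle(b,T(proj("scene",s['eef_pos']+R[:,1]*d)[0]),4,(0,0,255),-1)
cv2.imwrite("pics/s3z.png",b)
E
```

```text
[0.47790308 0.02144377 0.01398126] [-0.56096329 -0.30300055 -0.38094064] 0.6467984621290271
```

View pics/s3z.png

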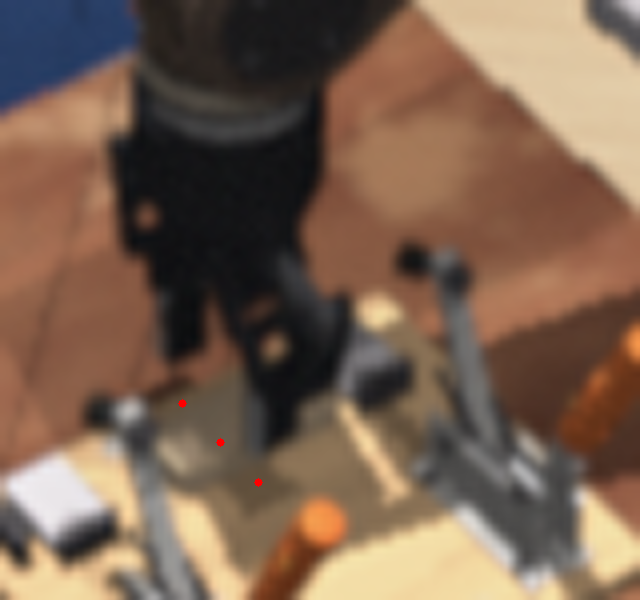

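The finger tips show about 23 mm above the reported TCP at this opening, at (row 226, col 323) and (214, 312). That explains the empty grasp, so I'll go about 10 mm lower and close.

{"name": "arm_command", "arguments": {
  "increments": [
    [[0.25, 0, 0, 0], [0.25, 0, 0, 0], [0.25, 0, 0, 0], [0.25, 0, 0, 0], [0, 0, 0, 0]]
  ]
}}

```text
time: 6.78
eef_pos: [0.4778, 0.0215, 0.0038]
tcp_rot: [-0.012, 0.707, 0.012, 0.707]
contact_force: [0.7, -0.2, 0.0]
opening: 0.645
```

{"name": "arm_command", "arguments": {
  "increments": [
    [[0, 0, 0, 0], [0, 0, 0, 0], [0, 0, 0, 0], [0, 0, 0, 0]]
  ],
  "grip": 1.5
}}

```text
time: 7.28
eef_pos: [0.4784, 0.0214, 0.0045]
tcp_rot: [-0.013, 0.707, 0.012, 0.707]
contact_force: [-0.6, -0.0, 1.6]
opening: 0.334
```

{"name": "arm_command", "arguments": {
  "increments": [
    [[-1, 0, 0, 0], [-2, 0, 0, 0], [-3, 0, 0, 0], [-2, 0, 0, 0], [0, 0, 0, 0]]
  ]
}}

```text
time: 7.9
eef_pos: [0.4794, 0.0212, 0.0862]
tcp_rot: [-0.013, 0.705, 0.012, 0.709]
contact_force: [0.1, 0.3, 0.2]
opening: 0.33
```

```bash
python3 - <<'E'
from h import *
a=optics.read_camera("scene"); cv2.imwrite(f"pics/scene4.png",a)
k=6;y,x=140,270
b=cv2.resize(a[y:y+100,x:x+110],None,fx=k,fy=k,interpolation=cv2.INTER_CUBIC)
s,R=tool(); print(s['eef_pos'],s['contact_force'],s['opening'],delta([.47,-.075,.085],-1.536))
cv2.imwrite("pics/s4z.png",b)
E
```

```text
[0.47829681 0.02138478 0.08470111] [ 0.68954579  0.93941679 -0.82093596] 0.331633162371859 (array([-0.03, -9.6 , -1.17]), np.float64(0.00042107063744145634))
```

View pics/s4z.png

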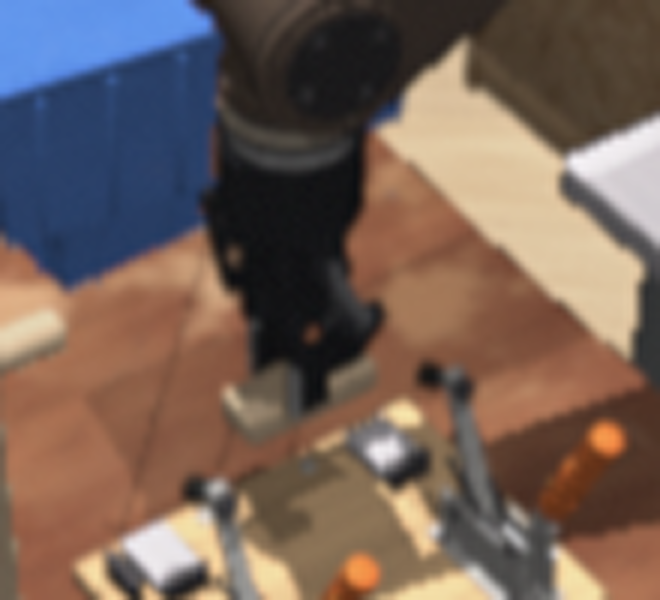

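The scrap is held level at about (row 207, col 318), clear of the jig. Next I'll place it to the right of the jig.

{"name": "arm_command", "arguments": {
  "increments": [
    [[0, -3, -0.4, 0], [0, -3.1, -0.4, 0], [0, -3, -0.4, 0], [3, 0, 0, 0], [3, 0, 0, 0], [2, 0, 0, 0], [0.7, 0, 0, 0], [0.4, 0, 0, 0], [0.2, 0, 0, 0], [0, 0, 0, 0]]
  ]
}}

```text
time: 9.2
eef_pos: [0.4697, -0.0701, -0.0083]
tcp_rot: [-0.013, 0.707, 0.012, 0.707]
contact_force: [-0.5, 0.3, -0.8]
opening: 0.335
```

{"name": "arm_command", "arguments": {
  "increments": [
    [[0.1, 0, 0, 0], [0.1, 0, 0, 0], [0, 0, 0, 0]]
  ]
}}

```text
time: 9.57
eef_pos: [0.4695, -0.07, -0.0105]
tcp_rot: [-0.013, 0.707, 0.012, 0.707]
contact_force: [0.0, -0.0, 1.4]
opening: 0.331
```

{"name": "arm_command", "arguments": {
  "increments": [
    [[0, 0, 0, 0], [0, 0, 0, 0], [0, 0, 0, 0]]
  ],
  "grip": 5.0
}}

```text
time: 9.95
eef_pos: [0.4692, -0.0699, -0.0109]
tcp_rot: [-0.012, 0.707, 0.012, 0.707]
contact_force: [-0.8, -0.4, -0.7]
opening: 0.587
```

{"name": "arm_command", "arguments": {
  "increments": [
    [[-1, 0, 0, 0], [-3, 0, 0, 0], [-5, 0, 0, 0], [-6, 0, 0, 0], [-6, 0, 0, 0], [-5, 0, 0, 0]]
  ]
}}

```text
time: 10.7
eef_pos: [0.4694, -0.07, 0.2528]
tcp_rot: [-0.013, 0.706, 0.012, 0.708]
contact_force: [0.1, -0.4, 0.1]
opening: 0.581
```

```bash
python3 - <<'E'
from h import *
a=optics.read_camera("scene"); cv2.imwrite(f"pics/scene5.png",a)
k=6;y,x=140,250
b=cv2.resize(a[y:y+100,x:x+130],None,fx=k,fy=k,interpolation=cv2.INTER_CUBIC)
s,R=tool(); print(s['eef_pos'],s['contact_force'],s['opening'],delta([.44,.336,.22],-1.562))
cv2.imwrite("pics/s5z.png",b)
E
```

```text
[ 0.47262179 -0.0710718   0.26056375] [ 1.62521764 -0.52290544  4.30144879] 0.5806892939117663 (array([ 3.78, 40.82, -1.87]), np.float64(0.026753888500163026))
```

View pics/s5z.png

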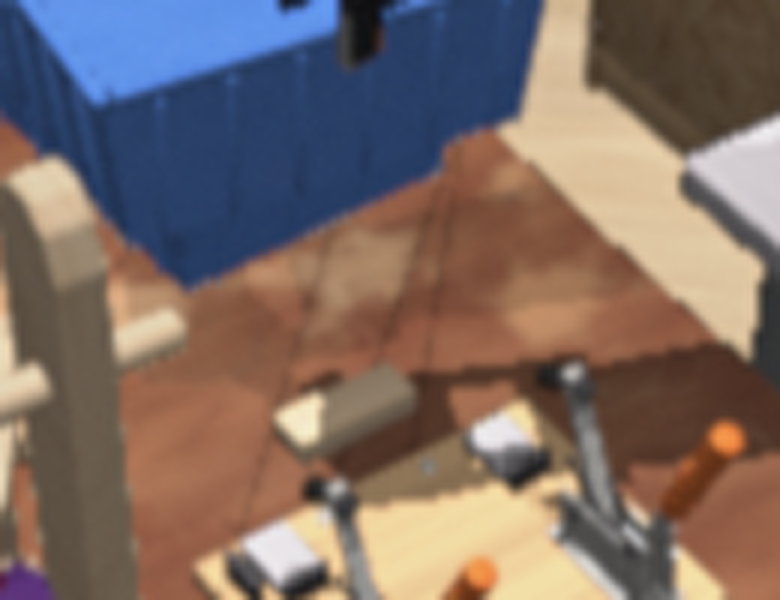

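The scrap lies flat on the bench at (row 208, col 308), off the jig. Next is the lath.

{"name": "arm_command", "arguments": {
  "increments": [
    [[0, 5.1, -0.23, 0], [0, 5.1, -0.23, 0], [0, 5.1, -0.23, 0], [0, 5.1, -0.23, 0], [0, 5.1, -0.23, 0], [0, 5.1, -0.23, 0], [0, 5.1, -0.23, 0], [0, 5.1, -0.23, 0.027], [0, 0, 0, 0], [5, 0, 0, 0], [5, 0, 0, 0], [5, 0, 0, 0], [3, 0, 0, 0], [0, 0, 0, 0]]
  ],
  "grip": 5.0
}}

```text
time: 12.5
eef_pos: [0.4345, 0.3352, 0.0665]
tcp_rot: [-0.004, 0.709, 0.001, 0.705]
contact_force: [-1.0, 0.2, -0.1]
opening: 0.584
```

```bash
python3 - <<'E'
from h import *
s,R=tool(); print(s['eef_pos'],s['contact_force'],s['opening'],delta([.44,.3365,-.013],-1.562))
for c in ("top","scene"):
    a=optics.read_camera(c); cv2.imwrite(f"pics/{c}6.png",a)
    k=6;y,x=(190,150) if c=="top" else (220,340)
    b=cv2.resize(a[y:y+100,x:x+120],None,fx=k,fy=k,interpolation=cv2.INTER_CUBIC)
    T=lambda u:tuple(int(v) for v in ((np.array(u)-[x,y]+.5)*k))
    for d in (-.025,0,.025): cv2.circle(b,T(proj(c,s['eef_pos']+R[:,1]*d+[0,0,.022])[0]),3,(0,0,255),-1)
    cv2.imwrite(f"pics/{c}6z.png",b)
E
```

```text
[0.43449448 0.33517065 0.06649766] [-1.04955737  0.18556099 -0.14887163] 0.5836535510976857 (array([7.95, 0.15, 0.6 ]), np.float64(-0.0014310395604368864))
```

View pics/scene6z.png

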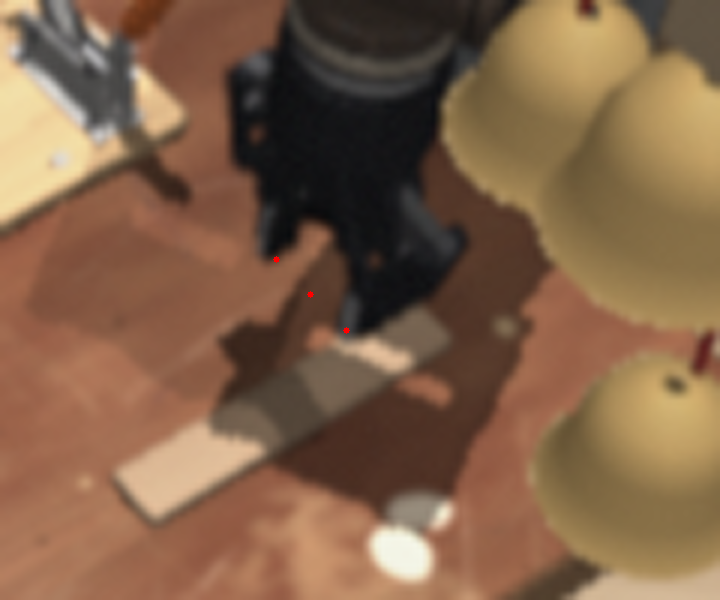

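View pics/top6z.png

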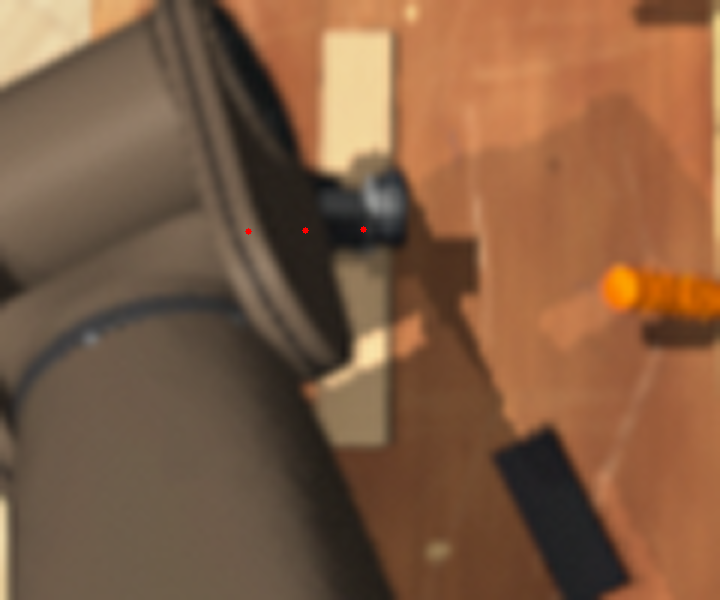

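The tips, at about (row 274, col 399) and (262, 384) in the scene view, match the prediction using the 22 mm offset. They straddle the lath, so I'm descending.

{"name": "arm_command", "arguments": {
  "increments": [
    [[2, 0.15, 0.6, 0], [2.5, 0, 0, 0], [1.5, 0, 0, 0], [0.7, 0, 0, 0], [0.5, 0, 0, 0], [0.3, 0, 0, 0], [0.3, 0, 0, 0], [0, 0, 0, 0]]
  ]
}}

```text
time: 13.6
eef_pos: [0.4424, 0.3387, -0.0089]
tcp_rot: [-0.003, 0.707, 0.003, 0.707]
contact_force: [0.2, 0.6, 0.5]
opening: 0.587
```

{"name": "arm_command", "arguments": {
  "increments": [
    [[0, 0, 0, 0], [0, 0, 0, 0], [0, 0, 0, 0], [0, 0, 0, 0]]
  ],
  "grip": 2.0,
  "grip_force": 40
}}

```text
time: 14.1
eef_pos: [0.4425, 0.3387, -0.0088]
tcp_rot: [-0.003, 0.707, 0.003, 0.707]
contact_force: [0.7, -0.5, -0.3]
opening: 0.236
```

The jaws passed over the lath, so the effective tip offset is about 20 mm. I'll reopen and go lower.

{"name": "arm_command", "arguments": {
  "increments": [
    [[0, -0.2, -0.2, 0], [0, 0, 0, 0], [0, 0, 0, 0], [0.3, 0, 0, 0], [0.3, 0, 0, 0], [0.2, 0, 0, 0], [0, 0, 0, 0]]
  ],
  "grip": 4.8
}}

```text
time: 14.98
eef_pos: [0.4402, 0.3366, -0.0172]
tcp_rot: [-0.003, 0.707, 0.003, 0.707]
contact_force: [0.2, -0.3, 0.3]
opening: 0.564
```

{"name": "arm_command", "arguments": {
  "increments": [
    [[0, 0, 0, 0], [0, 0, 0, 0], [0, 0, 0, 0], [0, 0, 0, 0]]
  ],
  "grip": 2.0
}}

```text
time: 15.48
eef_pos: [0.4408, 0.3369, -0.0165]
tcp_rot: [-0.003, 0.707, 0.003, 0.707]
contact_force: [0.4, 1.1, 2.1]
opening: 0.35
```

{"name": "arm_command", "arguments": {
  "increments": [
    [[-0.5, 0, 0, 0], [-1.5, 0, 0, 0], [-3, 0, 0, 0], [-5, 0, 0, 0], [-5, 0, 0, 0], [-5, 0, 0, 0], [-4, 0, 0, 0], [0, 0, 0, 0]]
  ]
}}

```text
time: 16.48
eef_pos: [0.4425, 0.3378, 0.2289]
tcp_rot: [-0.001, 0.704, 0.005, 0.71]
contact_force: [0.1, -0.5, -0.5]
opening: 0.35
```

```bash
python3 - <<'E'
from h import *
s,R=tool(); print(s['eef_pos'],s['contact_force'],s['opening'],s['time'])
jig=[.4828,.0200,-1.537]
t=pts(jig,[[.008,-.006,.24]])[0]; print(t,delta(t,-1.537))
for c in ("scene",):
    a=optics.read_camera(c); cv2.imwrite(f"pics/{c}7.png",a)
    k=5;y,x=(190,150) if c=="top" else (180,320)
    b=cv2.resize(a[y:y+120,x:x+140],None,fx=k,fy=k,interpolation=cv2.INTER_CUBIC)
    cv2.imwrite(f"pics/{c}7z.png",b)
E
```

```text
[0.44250934 0.33783491 0.22890655] [ 0.14583173 -0.52915214 -0.50961403] 0.35001118110963814 16.475
[0.47707375 0.01180183 0.24      ] (array([ -1.23, -32.63,   3.19]), np.float64(-0.025429230304506945))
```

View pics/scene7z.png

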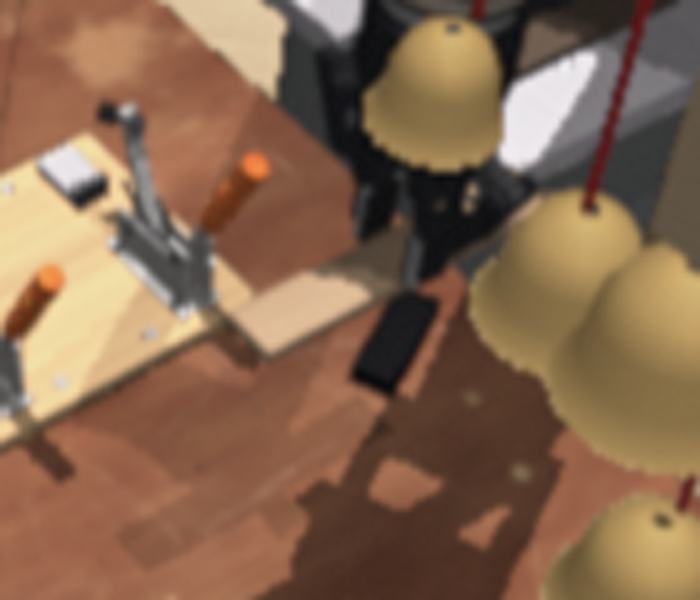

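The lath is held level. I'm carrying it to above the jig, offset from the stops.

{"name": "arm_command", "arguments": {
  "increments": [
    [[-0.2, -4.66, 0.455, 0], [-0.2, -4.66, 0.455, 0], [-0.2, -4.66, 0.455, 0], [-0.2, -4.66, 0.455, 0], [-0.2, -4.66, 0.455, 0], [-0.2, -4.66, 0.455, 0], [0, -4.66, 0.455, 0], [0, 0, 0, -0.025], [0, 0, 0, 0], [0, 0, 0, 0]]
  ]
}}

```text
time: 17.77
eef_pos: [0.4745, 0.0119, 0.2344]
tcp_rot: [-0.012, 0.708, 0.012, 0.706]
contact_force: [0.2, 0.3, 0.3]
opening: 0.348
```

```bash
python3 - <<'E'
from h import *
s,R=tool(); print(s['eef_pos'],s['contact_force'],s['opening'],s['time'])
jig=[.4828,.0200,-1.537]
t=pts(jig,[[.008,-.006,.06]])[0]; print(t,delta(t,-1.537))
for c in ("scene",):
    a=optics.read_camera(c); cv2.imwrite(f"pics/{c}8.png",a)
    k=5;y,x=(190,150) if c=="top" else (150,260)
    b=cv2.resize(a[y:y+120,x:x+140],None,fx=k,fy=k,interpolation=cv2.INTER_CUBIC)
    cv2.imwrite(f"pics/{c}8z.png",b)
E
```

```text
[0.47447939 0.01187205 0.23436801] [0.18733074 0.3405103  0.26855893] 0.348095853227228 17.775
[0.47707375 0.01180183 0.06      ] (array([17.44, -0.03,  0.28]), np.float64(0.0008427300742175348))
```

View pics/scene8z.png

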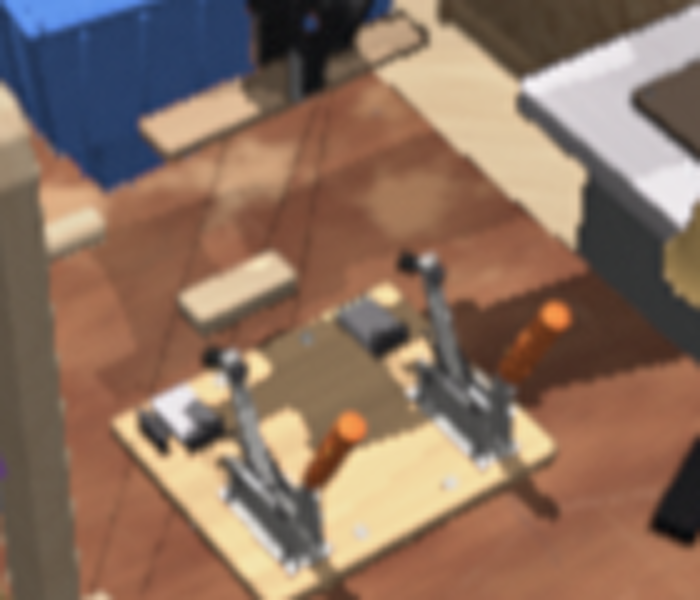

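{"name": "arm_command", "arguments": {
  "increments": [
    [[3, 0, 0.14, 0], [4, 0, 0.14, 0], [4, 0, 0, 0], [4, 0, 0, 0], [2.4, 0, 0, 0], [0, 0, 0, 0], [0, 0, 0, 0]]
  ]
}}

```text
time: 18.7
eef_pos: [0.4787, 0.0112, 0.0623]
tcp_rot: [-0.012, 0.706, 0.012, 0.708]
contact_force: [-0.3, -0.0, -1.0]
opening: 0.347
```

```bash
python3 - <<'E'
from h import *
s,R=tool(); print(s['eef_pos'],s['contact_force'],s['opening'],s['time'])
jig=[.4828,.0200,-1.537]
t=pts(jig,[[.008,-.006,.022]])[0]; print(t,delta(t,-1.537))
pl=[*(s['eef_pos'][:2]-[.001,0]),-1.537]; z=s['eef_pos'][2]+.0168
for c in ("scene","top"):
    a=optics.read_camera(c); cv2.imwrite(f"pics/{c}9.png",a)
    k=6;y,x=(150,260) if c=="top" else (165,270)
    b=cv2.resize(a[y:y+100,x:x+100],None,fx=k,fy=k,interpolation=cv2.INTER_CUBIC)
    T=lambda u:tuple(int(v) for v in ((np.array(u)-[x,y]+.5)*k))
    cv2.polylines(b,[np.array([T(u) for u in proj(c,pts(pl,rect(-.016,.016,-.095,.095,z+.01)))])],True,(0,255,0))
    cv2.imwrite(f"pics/{c}9z.png",b)
E
```

```text
[0.47874754 0.01120936 0.06229531] [-0.29754612 -0.04045696 -0.96863005] 0.3473764218299309 18.7
[0.47707375 0.01180183 0.022     ] (array([ 4.03,  0.07, -0.17]), np.float64(0.00039599803957246493))
```

View pics/scene9z.png

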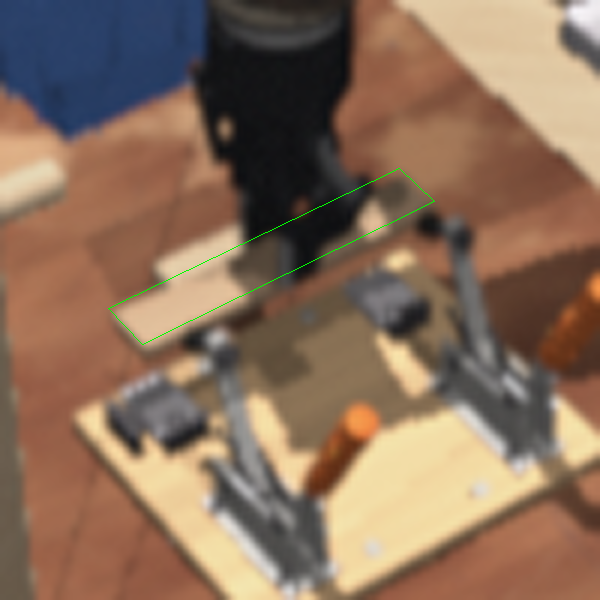

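View pics/top9z.png

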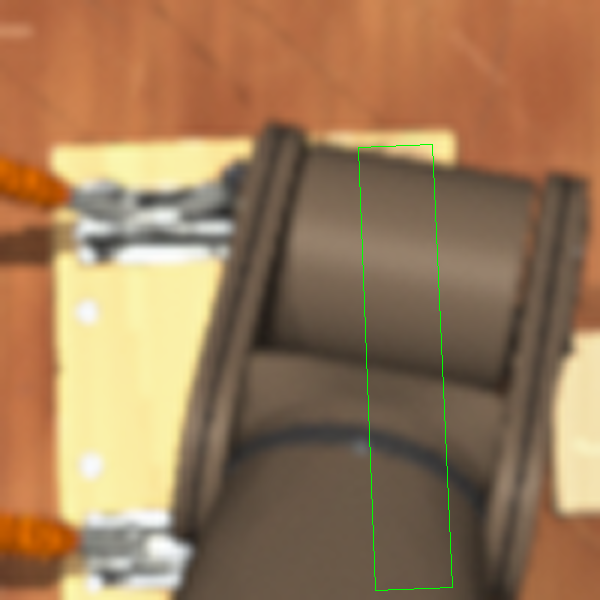

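The outline matches the carried lath within 1–2 px, at about (row 213, col 315) in the scene view, and it clears the raised pads. I'll lower it to just above the rests.

{"name": "arm_command", "arguments": {
  "increments": [
    [[2, 0, -0.17, 0], [1, 0, 0, 0], [0.8, 0, 0, 0], [0.4, 0, 0, 0], [0.3, 0, 0, 0], [0.2, 0, 0, 0], [0.1, 0, 0, 0], [0, 0, 0, 0], [0, 0, 0, 0]]
  ]
}}

```text
time: 19.92
eef_pos: [0.4762, 0.0108, 0.0133]
tcp_rot: [-0.012, 0.707, 0.012, 0.707]
contact_force: [-0.4, -0.4, -0.4]
opening: 0.351
```

{"name": "arm_command", "arguments": {
  "increments": [
    [[0.1, 0, 0, 0], [0.1, 0, 0, 0], [0.05, 0, 0, 0], [0, 0, 0, 0]]
  ]
}}

```text
time: 20.42
eef_pos: [0.476, 0.0108, 0.0105]
tcp_rot: [-0.012, 0.707, 0.012, 0.707]
contact_force: [-0.6, -0.2, -1.2]
opening: 0.35
```

{"name": "arm_command", "arguments": {
  "increments": [
    [[0.1, 0, 0, 0], [0, 0, 0, 0]]
  ]
}}

```text
time: 20.68
eef_pos: [0.4762, 0.0108, 0.0104]
tcp_rot: [-0.012, 0.707, 0.012, 0.707]
contact_force: [-2.5, -0.0, 5.2]
opening: 0.354
```

{"name": "arm_command", "arguments": {
  "increments": [
    [[-0.07, 0, 0, 0], [0, 0.2, 0, 0], [0, 0.2, 0, 0], [0, 0.1, 0, 0], [0, 0.1, 0, 0], [0, 0, 0, 0]]
  ]
}}

```text
time: 21.42
eef_pos: [0.4761, 0.0169, 0.0104]
tcp_rot: [-0.012, 0.707, 0.012, 0.707]
contact_force: [0.2, -0.3, 1.2]
opening: 0.352
```

{"name": "arm_command", "arguments": {
  "increments": [
    [[0, 0.1, 0, 0], [0, 0.1, 0, 0], [0, 0, 0, 0]]
  ]
}}

```text
time: 21.8
eef_pos: [0.4759, 0.0188, 0.0104]
tcp_rot: [-0.012, 0.707, 0.012, 0.707]
contact_force: [0.9, -1.8, 1.8]
opening: 0.349
```

{"name": "arm_command", "arguments": {
  "increments": [
    [[0, 0.1, 0, 0], [0, 0.05, 0, 0], [0, 0, 0, 0]]
  ]
}}

```text
time: 22.18
eef_pos: [0.4759, 0.0192, 0.0104]
tcp_rot: [-0.013, 0.707, 0.011, 0.707]
contact_force: [-0.9, -6.3, 2.3]
opening: 0.351
```

{"name": "arm_command", "arguments": {
  "increments": [
    [[0, 0.1, 0, 0], [0, 0, 0, 0]]
  ]
}}

```text
time: 22.42
eef_pos: [0.4758, 0.0192, 0.0104]
tcp_rot: [-0.014, 0.707, 0.011, 0.707]
contact_force: [-0.4, -10.1, 1.5]
opening: 0.353
```

{"name": "arm_command", "arguments": {
  "increments": [
    [[0, -0.15, 0.2, 0], [0, 0, 0.2, 0], [0, 0, 0.1, 0], [0, 0, 0, 0]]
  ]
}}

```text
time: 22.92
eef_pos: [0.4762, 0.0193, 0.0103]
tcp_rot: [-0.013, 0.712, 0.012, 0.702]
contact_force: [-13.4, -6.8, 15.9]
opening: 0.351
```

{"name": "arm_command", "arguments": {
  "increments": [
    [[0, 0, 0.1, 0], [0, 0, 0.1, 0], [0, 0, 0, 0]]
  ]
}}

```text
time: 23.3
eef_pos: [0.4783, 0.0193, 0.0103]
tcp_rot: [-0.013, 0.712, 0.012, 0.702]
contact_force: [-13.1, -7.5, 14.2]
opening: 0.354
```

{"name": "arm_command", "arguments": {
  "increments": [
    [[-0.1, 0, 0, 0], [0, 0, 0, 0], [0, 0, 0, 0]]
  ]
}}

```text
time: 23.68
eef_pos: [0.4805, 0.0194, 0.0104]
tcp_rot: [-0.012, 0.709, 0.012, 0.705]
contact_force: [-4.6, -5.3, 2.4]
opening: 0.349
```

{"name": "arm_command", "arguments": {
  "increments": [
    [[-0.05, -0.05, 0, 0], [0, 0, 0, 0]]
  ]
}}

```text
time: 23.92
eef_pos: [0.4816, 0.0194, 0.0111]
tcp_rot: [-0.012, 0.708, 0.012, 0.706]
contact_force: [-1.8, -3.3, -1.4]
opening: 0.352
```

{"name": "arm_command", "arguments": {
  "increments": [
    [[0, 0, 0.1, 0], [0, 0, 0, 0]]
  ]
}}

```text
time: 24.18
eef_pos: [0.4835, 0.0195, 0.0116]
tcp_rot: [-0.012, 0.707, 0.012, 0.707]
contact_force: [-2.5, -4.8, -1.5]
opening: 0.353
```

{"name": "arm_command", "arguments": {
  "increments": [
    [[0, -0.03, 0.1, 0], [0, 0, 0, 0]]
  ]
}}

```text
time: 24.42
eef_pos: [0.4837, 0.0195, 0.0115]
tcp_rot: [-0.012, 0.708, 0.012, 0.706]
contact_force: [-4.8, -3.6, 0.5]
opening: 0.352
```

{"name": "arm_command", "arguments": {
  "increments": [
    [[0, 0, 0.1, 0], [0, 0, 0, 0]]
  ]
}}

```text
time: 24.68
eef_pos: [0.4836, 0.0195, 0.0113]
tcp_rot: [-0.012, 0.709, 0.012, 0.705]
contact_force: [-7.3, -4.5, 2.1]
opening: 0.354
```

Both stops are in contact: the side stop at y = 0.0195 and the end stop at x = 0.4836. I'll seat the lath and release it.

{"name": "arm_command", "arguments": {
  "increments": [
    [[0, 0, -0.1, 0], [0.1, 0, 0, 0], [0, 0, 0, 0]]
  ]
}}

```text
time: 25.05
eef_pos: [0.4836, 0.0195, 0.0108]
tcp_rot: [-0.012, 0.708, 0.012, 0.706]
contact_force: [-5.4, -3.5, 3.7]
opening: 0.35
```

{"name": "arm_command", "arguments": {
  "increments": [
    [[0, 0, 0, 0], [0, 0, 0, 0], [0, 0, 0, 0]]
  ],
  "grip": 4.2
}}

```text
time: 25.42
eef_pos: [0.4856, 0.0196, 0.0112]
tcp_rot: [-0.012, 0.706, 0.012, 0.708]
contact_force: [-0.0, -0.4, 0.4]
opening: 0.489
```

{"name": "arm_command", "arguments": {
  "increments": [
    [[-0.5, 0, 0, 0], [-2, 0, 0, 0], [-4, 0, 0, 0], [-5, 0, 0, 0], [-5, 0, 0, 0], [-5, 0, 0, 0], [0, 0, 0, 0]]
  ]
}}

```text
time: 26.3
eef_pos: [0.4879, 0.019, 0.2319]
tcp_rot: [-0.012, 0.703, 0.011, 0.711]
contact_force: [-0.3, -0.2, 0.0]
opening: 0.489
```

```bash
python3 - <<'E'
from h import *
s,R=tool(); print(s['eef_pos'],s['contact_force'],s['opening'],s['time'])
for c in ("scene",):
    a=optics.read_camera(c); cv2.imwrite(f"pics/{c}10.png",a)
    k=8;y,x=(150,260) if c=="top" else (190,275)
    b=cv2.resize(a[y:y+70,x:x+95],None,fx=k,fy=k,interpolation=cv2.INTER_CUBIC)
    cv2.imwrite(f"pics/{c}10z.png",b)
    jig=[.4829,.0197,-1.537]
    print(refine({c:a},jig,rect(-.016,.016,-.095,.095,.037),R=3), refine({c:a},jig,rect(-.15,.035,-.113,.113,.015),{"scene":[0,2,3]}))
E
```

```text
[0.48786173 0.01895237 0.23194134] [-0.27510902 -0.2346241   0.02207179] 0.4885406039438581 26.3
(array([ 0.48571637,  0.03285979, -1.69190649]), np.float64(0.8085590140468019)) (array([ 0.48302456,  0.02371252, -1.53702357]), np.float64(0.053607192608461085))
```

View pics/scene10z.png

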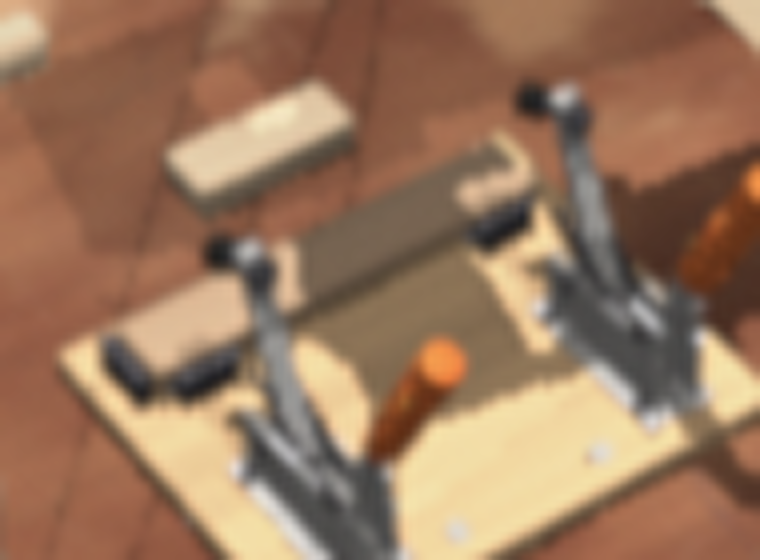

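The scene view shows the lath on both rests, against both side stops (at about (row 236, col 300) and (218, 338)) and the end stop (236, 291). I'll check it with an overlay.

```bash
python3 - <<'E'
from h import *
a=cv2.imread("pics/scene10.png"); c="scene"
k=8;y,x=190,275
b=cv2.resize(a[y:y+70,x:x+95],None,fx=k,fy=k,interpolation=cv2.INTER_CUBIC)
T=lambda u:tuple(int(v) for v in ((np.array(u)-[x,y]+.5)*k))
jig=[.4830,.0237,-1.537]
L=np.array(rect(-.016,.016,-.095,.095,.037))
cv2.polylines(b,[np.array([T(u) for u in proj(c,pts(jig,L))])],True,(0,255,0))
cv2.polylines(b,[np.array([T(u) for u in proj(c,pts(jig,rect(-.15,.035,-.113,.113,.015)))])],True,(255,0,0))
cv2.imwrite("pics/s10o.png",b)
j=[.4830,.0197,-1.537]
# pushing plan: corner path, half tool 15mm
for yy in(-.072,.074):
  for e in(1.2,.6,.2,.1): 
    r=.1; print(yy,e,pts(j,[[-.122-r*np.cos(e)+.0085*np.sin(e)+.015,yy,.057+r*np.sin(e)+.0085*np.cos(e)]])[0].round(4))
E
```

```text
-0.072 1.2 [0.4065 0.1525 0.1533]
-0.072 0.6 [0.4048 0.2019 0.1205]
-0.072 0.2 [0.4042 0.2205 0.0852]
-0.072 0.1 [0.4041 0.2228 0.0754]
0.074 1.2 [0.5524 0.1574 0.1533]
0.074 0.6 [0.5507 0.2068 0.1205]
0.074 0.2 [0.5501 0.2254 0.0852]
0.074 0.1 [0.55   0.2277 0.0754]
```

View pics/s10o.png

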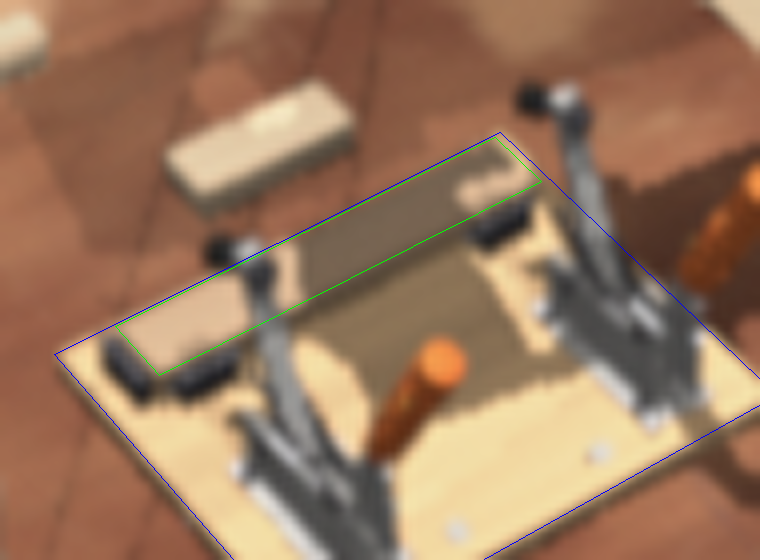

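```bash
python3 - <<'E'
from h import *
b=ray("scene",[(271,275)],.02); print(b)
for z in (.2,.25,.3,.35): print(z,ray("scene",[(262,170),(280,195)],z).round(3).tolist(), proj("scene",[b[0][0],b[0][1],z]).round())
s,R=tool(); print(s['eef_pos'],R[:,1].round(3),delta([.553,.135,.21],-1.537), delta([.553,.135,.145],-1.537))
E
```

```text
[[0.70682939 0.12290403 0.02      ]]
0.2 [[0.59, -0.12, 0.2], [0.6, 0.009, 0.2]] [[266. 234.]]
0.25 [[0.615, -0.064, 0.25], [0.625, 0.058, 0.25]] [[265. 221.]]
0.3 [[0.641, -0.008, 0.3], [0.649, 0.107, 0.3]] [[263. 207.]]
0.35 [[0.666, 0.048, 0.35], [0.674, 0.156, 0.35]] [[262. 192.]]
[0.48618668 0.01920131 0.22872461] [-0.033  0.999 -0.001] (array([ 1.9 , 11.35,  7.05]), np.float64(-0.0004695990635195102)) (array([ 8.4 , 11.36,  7.01]), np.float64(-0.0004695990635195102))
```

{"name": "arm_command", "arguments": {
  "increments": [
    [[0, 4, 2.1, 0], [0, 4, 2.2, 0], [0, 3.6, 2.2, 0], [2, 0, 0, 0], [3, 0, 0, 0], [2.8, 0, 0, 0], [0, 0, 0, 0], [0, 0, 0, 0]]
  ],
  "grip": 0
}}

```text
time: 27.35
eef_pos: [0.5457, 0.1369, 0.1478]
tcp_rot: [-0.012, 0.707, 0.011, 0.707]
contact_force: [0.7, -0.5, 0.7]
opening: -0.002
```

```bash
python3 - <<'E'
from h import *
s,R=tool(); print(s['eef_pos'],s['contact_force'],s['opening'],s['time'])
print(delta([.547,.1574,.1363],-1.537))
for c in ("scene","top"):
    a=optics.read_camera(c); cv2.imwrite(f"pics/{c}11.png",a)
    k=5;y,x=(130,230) if c=="top" else (150,240)
    b=cv2.resize(a[y:y+110,x:x+140],None,fx=k,fy=k,interpolation=cv2.INTER_CUBIC)
    T=lambda u:tuple(int(v) for v in ((np.array(u)-[x,y]+.5)*k))
    cv2.circle(b,T(proj(c,s['eef_pos'])[0]),3,(0,0,255),-1)
    cv2.imwrite(f"pics/{c}11z.png",b)
E
```

```text
[0.54574132 0.13685532 0.14780949] [ 0.7468171  -0.49297571  0.69319814] -0.0018934436836422568 27.35
(array([1.15, 2.05, 0.19]), np.float64(-0.0012018783271017242))
```

View pics/scene11z.png

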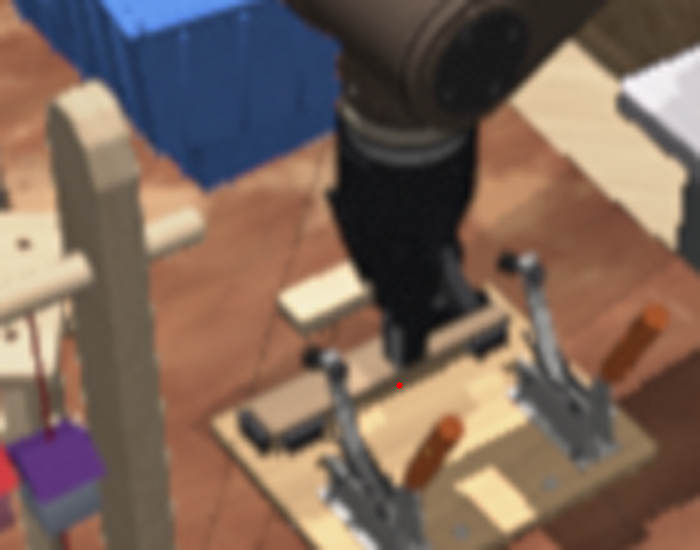

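View pics/top11z.png

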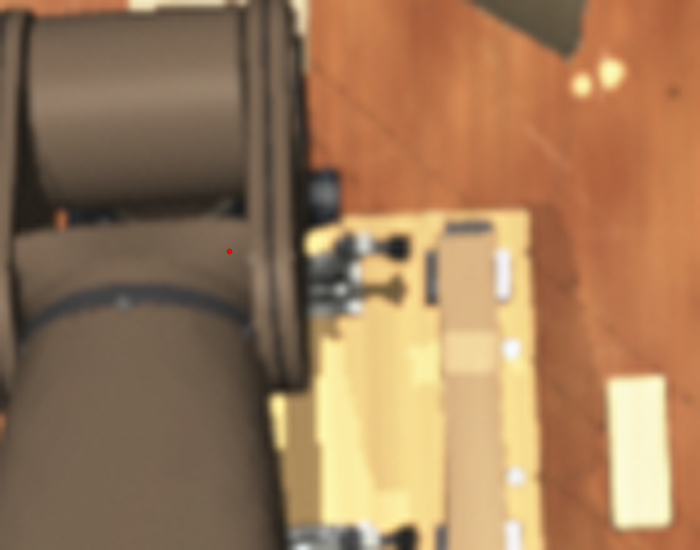

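{"name": "arm_command", "arguments": {
  "increments": [
    [[0.67, 1.0, 0, 0], [0.68, 1.05, 0, 0], [0.38, 0.93, 0, 0], [0.38, 0.94, 0, 0], [0.55, 0.83, 0, 0], [0.56, 0.83, 0, 0], [0, 0, 0, 0]]
  ]
}}

```text
time: 28.32
eef_pos: [0.5436, 0.1938, 0.1148]
tcp_rot: [-0.012, 0.707, 0.012, 0.707]
contact_force: [0.3, 0.1, -0.2]
opening: 0.001
```

```bash
cat > look.py <<'E'
from h import *
import sys
n=sys.argv[1]
s,R=tool(); print(s['eef_pos'],s['contact_force'],s['opening'],s['time'])
a=optics.read_camera("scene"); cv2.imwrite(f"pics/scene{n}.png",a)
k=6;y,x=(170,280)
b=cv2.resize(a[y:y+95,x:x+120],None,fx=k,fy=k,interpolation=cv2.INTER_CUBIC)
cv2.imwrite(f"pics/scene{n}z.png",b)
E
python3 look.py 12
```

```text
[0.54359034 0.19375702 0.11482487] [ 0.30178472  0.06551114 -0.15336353] 0.0005384411724026322 28.325
```

View pics/scene12z.png

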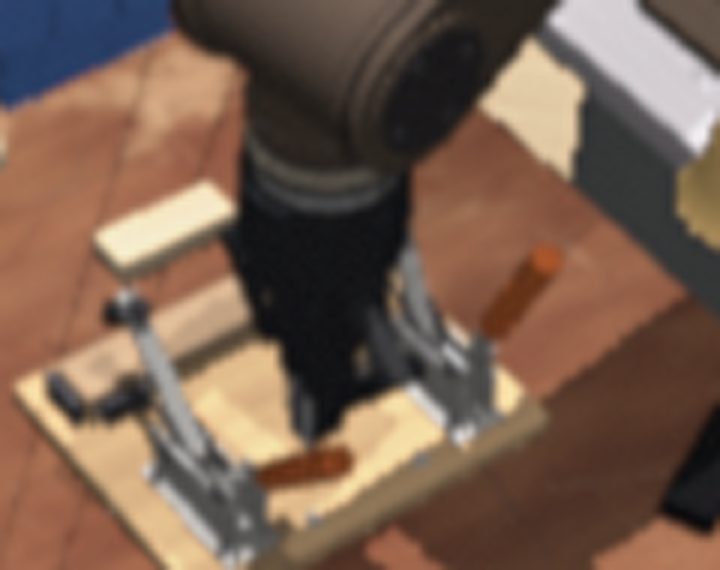

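The far handle has turned partway, at about (row 248, col 332). I'll continue.

{"name": "arm_command", "arguments": {
  "increments": [
    [[0.7, 0.7, 0.2, 0], [0.71, 0.71, 0.2, 0], [0.83, 0.55, 0, 0], [0.84, 0.56, 0, 0], [0.93, 0.37, 0, 0], [0.93, 0.38, 0, 0], [0, 0, 0, 0]]
  ]
}}

```text
time: 29.25
eef_pos: [0.5465, 0.226, 0.0652]
tcp_rot: [-0.012, 0.707, 0.012, 0.707]
contact_force: [-0.8, 0.7, 0.4]
opening: -0.002
```

```bash
python3 look.py 13
```

```text
[0.54650977 0.22603473 0.06523725] [-0.78314258  0.67202575  0.39663771] -0.002124080094802413 29.25
```

View pics/scene13z.png

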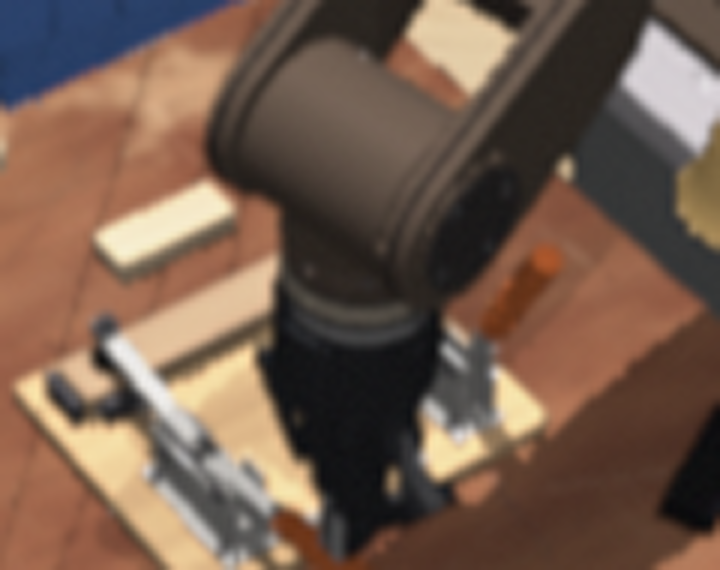

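{"name": "arm_command", "arguments": {
  "increments": [
    [[0.5, 0.15, 0, 0], [0.5, 0.1, 0, 0], [0, 0, 0, 0]]
  ]
}}

```text
time: 29.68
eef_pos: [0.5465, 0.2283, 0.0554]
tcp_rot: [-0.012, 0.707, 0.012, 0.707]
contact_force: [0.9, -0.4, -0.3]
opening: 0.0
```

{"name": "arm_command", "arguments": {
  "increments": [
    [[0.3, 0, 0, 0], [0.3, 0, 0, 0], [0, 0, 0, 0]]
  ]
}}

```text
time: 30.05
eef_pos: [0.5472, 0.2285, 0.0514]
tcp_rot: [-0.012, 0.707, 0.012, 0.707]
contact_force: [-2.3, 0.8, 5.5]
opening: -0.003
```

```bash
python3 look.py 14
```

```text
[0.5472376  0.2285342  0.05137226] [-2.32045104  0.80115953  5.51463169] -0.002545743044669056 30.05
```

View pics/scene14z.png

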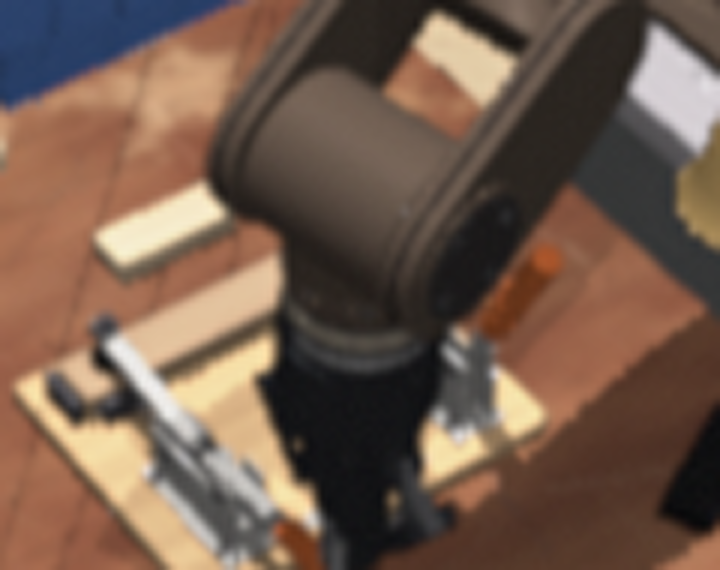

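{"name": "arm_command", "arguments": {
  "increments": [
    [[0.3, 0, 0, 0], [0, 0, 0, 0]]
  ]
}}

```text
time: 30.35
eef_pos: [0.5474, 0.2287, 0.0509]
tcp_rot: [-0.012, 0.707, 0.012, 0.707]
contact_force: [-8.7, -2.6, 16.2]
opening: 0.001
```

{"name": "arm_command", "arguments": {
  "increments": [
    [[0.3, 0, 0, 0], [0, 0, 0, 0]]
  ]
}}

```text
time: 30.6
eef_pos: [0.5476, 0.2288, 0.0505]
tcp_rot: [-0.012, 0.708, 0.012, 0.706]
contact_force: [-13.5, -3.7, 28.8]
opening: -0.001
```

That is the hard stop: 29 N with no further travel. Next is the near handle.

{"name": "arm_command", "arguments": {
  "increments": [
    [[-2, 0, 0, 0], [-5, 0, 0, 0], [-6, 0, 0, 0], [-5, 0, 0, 0], [0, 0, 0, 0]]
  ]
}}

```text
time: 31.22
eef_pos: [0.55, 0.2291, 0.2307]
tcp_rot: [-0.011, 0.703, 0.013, 0.711]
contact_force: [1.0, 0.1, 0.1]
opening: 0.001
```

```bash
python3 look.py 15; python3 -c "
from h import *
print(delta([.409,.140,.20],-1.537)); print(delta([.409,.140,.148],-1.537))"
```

```text
[0.55001603 0.2291377  0.23066297] [1.03836271 0.1309616  0.11665136] 0.0006405642385660068 31.225
(array([  2.62,  -8.41, -14.23]), np.float64(-0.000595904060988417))
(array([  7.82,  -8.42, -14.26]), np.float64(-0.000595904060988417))
```

View pics/scene15z.png

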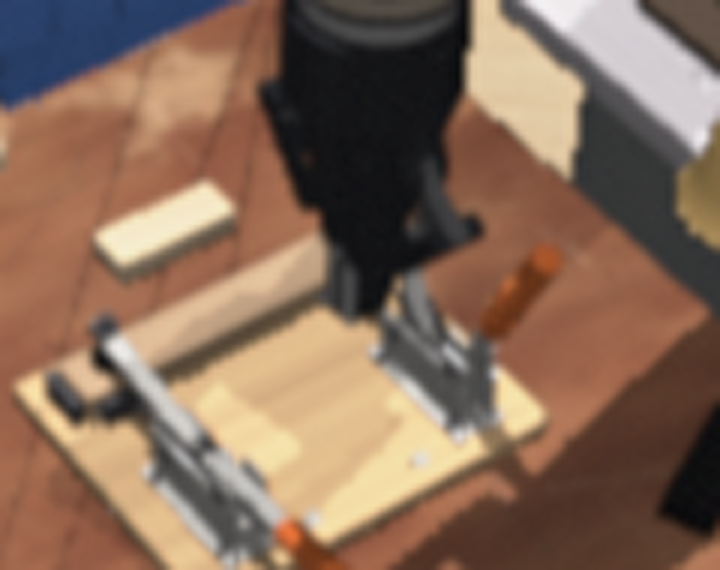

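The far clamp is locked, with its arm level over the lath at about (row 228, col 300). I'm moving to the near handle.

{"name": "arm_command", "arguments": {
  "increments": [
    [[0, -2.1, -3.55, 0], [0, -2.1, -3.55, 0], [0, -2.1, -3.55, 0], [0, -2.1, -3.55, 0], [0, 0, 0, 0], [3, 0, 0, 0], [3, 0, 0, 0], [1.8, 0, 0, 0], [0, 0, 0, 0], [0, 0, 0, 0]]
  ]
}}

```text
time: 32.52
eef_pos: [0.4083, 0.14, 0.1464]
tcp_rot: [-0.012, 0.707, 0.012, 0.707]
contact_force: [-1.0, 0.1, -0.1]
opening: -0.001
```

```bash
python3 look.py 16; python3 -c "
from h import *
print(delta([.407,.1525,.1343],-1.537))"
```

```text
[0.40826269 0.13995767 0.1463906 ] [-0.96723038  0.0881103  -0.14118943] -0.0011784944286319233 32.525
(array([ 1.26,  1.26, -0.11]), np.float64(-0.0004522647551903347))
```

View pics/scene16z.png

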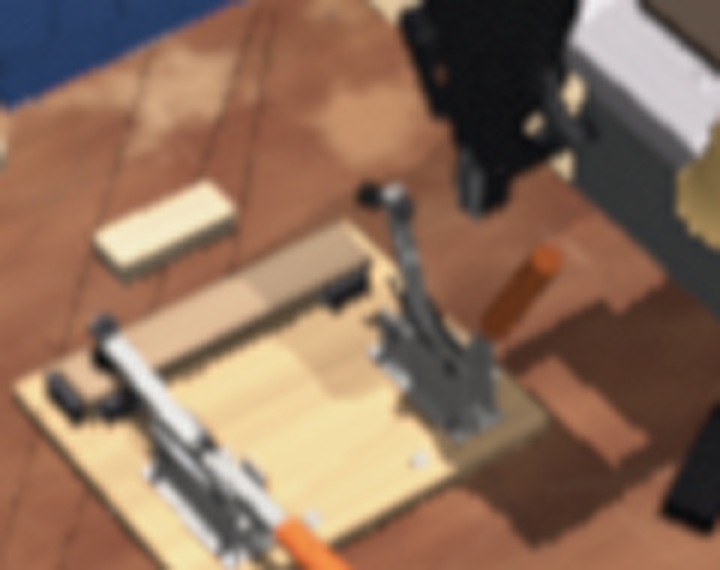

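{"name": "arm_command", "arguments": {
  "increments": [
    [[0.63, 0.63, 0, 0], [0.63, 0.63, 0, 0], [0.38, 0.93, 0, 0], [0.38, 0.94, 0, 0], [0.55, 0.83, 0, 0], [0.56, 0.83, 0, 0], [0.7, 0.7, 0, 0], [0.71, 0.71, 0, 0], [0, 0, 0, 0]]
  ]
}}

```text
time: 33.7
eef_pos: [0.4049, 0.202, 0.0998]
tcp_rot: [-0.012, 0.708, 0.012, 0.706]
contact_force: [0.3, -0.8, -0.6]
opening: -0.001
```

```bash
python3 look.py 17
```

```text
[0.40490542 0.20200221 0.09975284] [ 0.29028908 -0.81190555 -0.60462069] -0.0007672054332388828 33.7
```

View pics/scene17z.png

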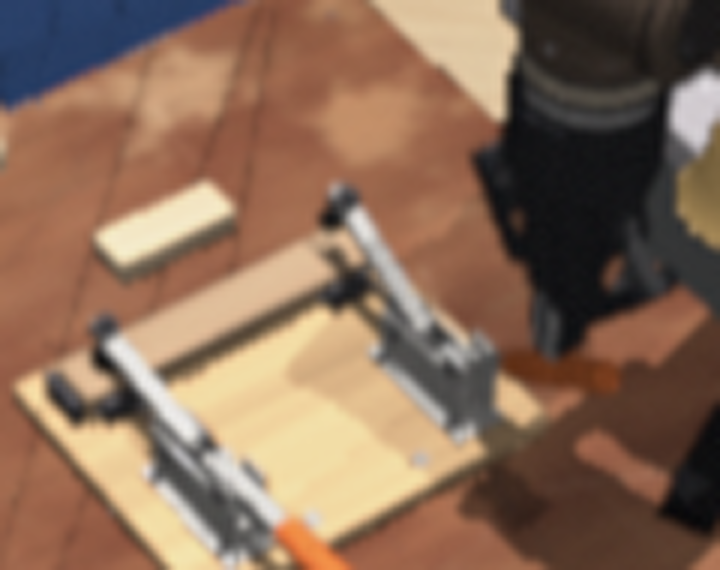

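The near handle is following. I'll continue down to the stop.

{"name": "arm_command", "arguments": {
  "increments": [
    [[0.83, 0.55, 0, 0], [0.84, 0.56, 0, 0], [0.93, 0.37, 0, 0], [0.93, 0.38, 0, 0], [0.5, 0.15, 0, 0], [0.5, 0.1, 0, 0], [0, 0, 0, 0]]
  ]
}}

```text
time: 34.62
eef_pos: [0.4042, 0.2224, 0.0546]
tcp_rot: [-0.012, 0.708, 0.011, 0.706]
contact_force: [0.2, 0.9, 0.3]
opening: 0.003
```

{"name": "arm_command", "arguments": {
  "increments": [
    [[0.3, 0, 0, 0], [0.3, 0, 0, 0], [0, 0, 0, 0]]
  ]
}}

```text
time: 35.0
eef_pos: [0.4051, 0.2228, 0.051]
tcp_rot: [-0.012, 0.707, 0.012, 0.707]
contact_force: [-4.9, -1.6, 9.8]
opening: 0.002
```

{"name": "arm_command", "arguments": {
  "increments": [
    [[0.3, 0, 0, 0], [0.2, 0, 0, 0], [0, 0, 0, 0]]
  ]
}}

```text
time: 35.38
eef_pos: [0.4054, 0.223, 0.0501]
tcp_rot: [-0.013, 0.708, 0.012, 0.706]
contact_force: [-15.1, -6.0, 35.4]
opening: -0.002
```

The near handle has reached its stop at the same height as the far one. I'll retreat and look.

{"name": "arm_command", "arguments": {
  "increments": [
    [[-2, 0, 0, 0], [-5, 0, 0, 0], [-6, 0, 0, 0], [-5, 0, 0, 0], [0, 5, 0, 0], [0, 5, 0, 0], [0, 5, 0, 0], [0, 5, 0, 0], [0, 0, 0, 0], [0, 0, 0, 0]]
  ]
}}

```text
time: 36.62
eef_pos: [0.3981, 0.4223, 0.2239]
tcp_rot: [-0.012, 0.707, 0.011, 0.707]
contact_force: [0.7, -0.5, 0.2]
opening: 0.001
```

```bash
python3 look.py 18; python3 - <<'E'
from h import *
a=optics.read_camera("top"); cv2.imwrite("pics/top18.png",a)
k=5;y,x=150,240
cv2.imwrite("pics/top18z.png",cv2.resize(a[y:y+120,x:x+150],None,fx=k,fy=k,interpolation=cv2.INTER_CUBIC))
for c,j in(("scene",[.4830,.0237,-1.537]),("top",[.4827,.0187,-1.536])):
  for q,yy in(("near_grip",-.074),("far_grip",.074)):
    print(c,q,[(np.round(r['at']),round(r['conf'],2)) for r in optics.place_of(c,q)[:3]],proj(c,pts(j,[-.122-.1*np.cos(.1),yy,.057+.1*np.sin(.1)]))[0][::-1].round(1))
E
```

```text
[0.39813836 0.42227837 0.22387594] [ 0.74977468 -0.45386522  0.16366827] 0.0005412839891061285 36.625
scene near_grip [(array([248., 381.]), 0.6), (array([234., 289.]), 0.33)] [247.6 378.8]
scene far_grip [(array([268., 340.]), 0.82)] [270.3 339.5]
top near_grip [(array([239., 237.]), 0.7)] [241.4 239.6]
top far_grip [(array([183., 237.]), 0.88)] [185.2 238.8]
```

View pics/scene18z.png

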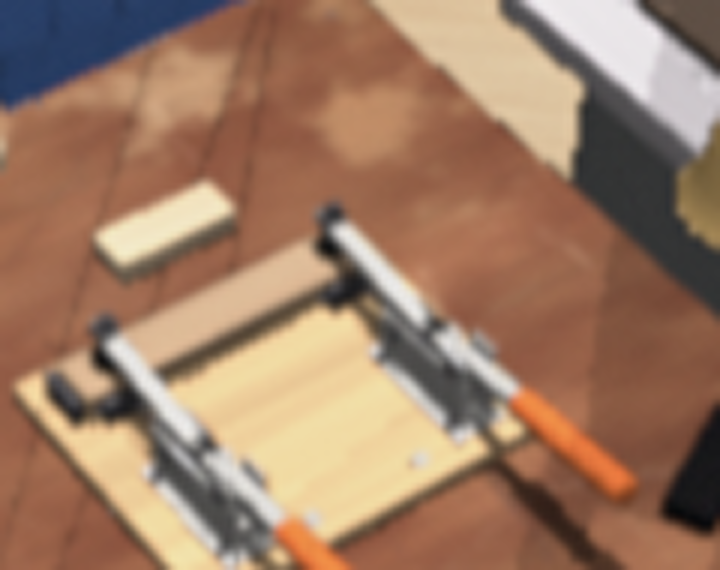

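View pics/top18z.png

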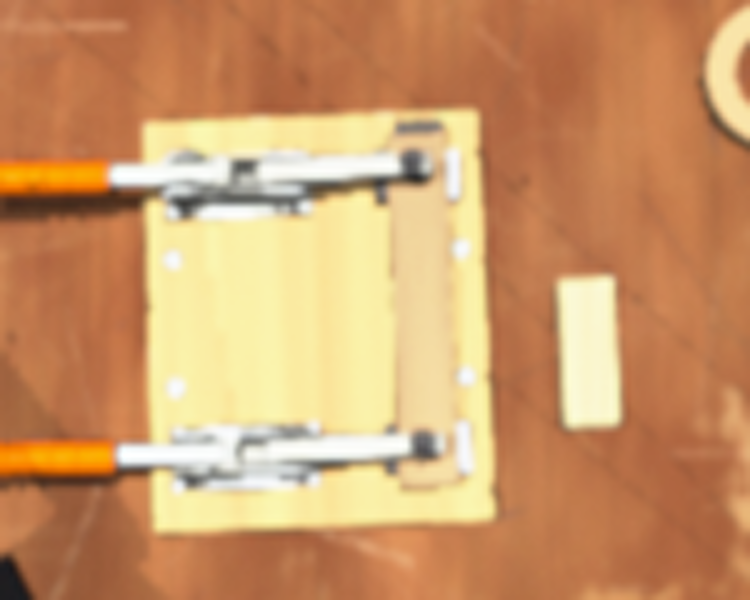

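Both clamps are closed, with pads on the lath at about (row 183, col 323) and (239, 325) in the top view. The lath sits against the end and side stops, the scrap is flat to the right of the jig at (221, 358), and the arm is clear. I'm handing in.

```bash
python3 -c "
from plant import ctrl
print(ctrl.sign_off())"
```

```text
the job is handed in; nothing more can be done
None
```

The job is handed in at about 37 s of the 72 s allowed; the hand-in reports no verdict.

**What I did:** I laid the scrap flat on the bench to the right of the jig. I set the lath on both rests, pushed it against the side stops and the end stop, and let go. Then I pushed the far handle and the near handle down to their stops.

**What the last checks showed:**
- **Handles:** Each one met a hard stop, at 29 N for the far one and 35 N for the near one, both at about the same height. The grips show within about 3 px of where they should be when locked.
- **Lath:** Contact force showed it touching the side stops and the end stop before release. An overlay after release matched the seated position, and the final pictures show both pads on it.
- **Scrap, bystanders and arm:** The scrap lies flat and off the jig, and the arm is clear of everything. The arm never went near the glue bottle, tape roll or sanding block, but I did not measure them again.
- **Not measured:** The pad force itself could not be read; I judged it from the locked handles.

**What disagreed:**
- The fingertips sit about 19 mm behind the reported tool point. My first grasp of the scrap and of the lath closed on nothing, and both worked after going lower.
- The two cameras place the jig about 5 mm apart sideways. Contact with the side stops agreed with the top camera.

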